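Swing a tray round the counter corner and rack it

TASK

Move the small black tray from the side rack to the back rack, round the corner of the counter. Draw it off the side rack by its free end, set it down flat on the counter alongside the round pivot pin, still pointing as it did in the rack, and let go. Then push (without gripping) its outer long side so that it swings a quarter turn against the pin until its inner side lies flat against both the pin and the square stop block, let go again, take it by its other end, lift it onto the back rack and slide it fully home; do not tip the tray or disturb the other things.

Things in the scene. Friction and masses are not known exactly. Their poses are not given: they have to be found in the camera images.
- tray_center (a point): Loose black open tray, 150 mm long (its x), 90 wide (y), 24 high, walls 8 thick, floor 4 thick, about 0.22 kg; point at its centre, 12 mm above its underside. At the start its +x points out of the side rack to the free end; the -x end is under the roof. Its end walls can be pinched from above, one finger inside the tray.
- corner: Fixed corner station; origin on the counter at the pivot pin's axis. x points into the back rack, y (left) to the side rack, z up. Counter free at x -150 to 110, y -190 to 60 mm, but for pin and block. The swing is counter-clockwise from above: tray across x on the pin's -x side, centre 25 mm right (-y) of the pin; push +x on the far-from-pin side, 40 mm right of its centre.
- pin: Fixed round steel pivot pin, 16 mm diameter, 35 mm high, rigid; origin at the centre of its foot, axes as the corner's.
- stop (a point): Middle of the right-hand (-y) face of the fixed rigid square stop block (22 x 18 mm, 35 mm high), 70 mm beyond the pin; the face is flush with the pin's right side. Axes as the corner's. A tray lying against pin and block has its long axis along the corner's x and its centre at corner y = -53 mm.
- back_mouth (a point): Middle of the back rack's mouth, on the counter; axes as the corner's, x into the rack. Rack floor 12 mm high from x 0 to 130 mm; rigid back wall at x = 130; side walls with inner faces at y = +-51 mm, 34 mm high to x = 70, then 55; roof from x = 70 to 136, underside 55, top 63 mm above the counter.
- home (a point): Where the tray's centre is when fully home on the back rack (end against the back wall, 24 mm above the counter); axes as the corner's. The tray's near end then sticks out 20 mm before the rack's floor and 90 mm before its roof.
- side_rack: Fixed low side rack where the tray starts; origin on the counter at the middle of its mouth, y into the rack. Floor 12 mm high from y 0 to 160 mm; side walls with inner faces at x = +-60 mm, 34 mm high to y = 65, then 55; roof from y = 65 to 160, underside 55, top 63 mm above the counter. The tray's free end sticks out about 20 mm (14 to 26).
- bell: Bystander: round metal call bell, 72 mm across, 52 mm high, in the corner between the racks; origin under its centre. Leave it.
- cup: Bystander: white cup, 72 mm across, 85 mm high, right of the back rack; origin under its centre. Leave it.
- spoon: Bystander: steel spoon, 170 mm long, on the counter right of the pin; origin near its middle. Leave it.
- shaker: Bystander: glass shaker, 42 mm across, 85 mm high, on top of the back rack's roof; origin under its centre. Leave it.
- plate: Bystander: brown plate, 160 mm across, left of the side rack; origin under its centre. Leave it.
- bowl: Bystander: white bowl, 110 mm across, 50 mm high, to the right; origin under its centre. Leave it.
- cutlery_bin: Bystander: grey open bin 100 x 160 x 60 mm, at the back left; origin under its centre. Leave it.
There are look-alikes about, which are no part of the job. There is more than one size of the part that bears tray_center; the job needs the smaller.

How it is judged:
By the outcome, as a careful person would: the job done as asked, in the order asked, and still so for the second after the job is handed in, with the robot touching nothing.
It also fails if it takes over 72 s, if anything falls off the work surface, if the arm or the gripper's body presses on something with over 40 N, if the wrist force passes 120 N, or if a joint passes its speed limit or range.

ROBOT

A 6-joint arm with a two-finger parallel gripper is mounted at the origin on the work surface. World frame = base frame: x ahead of the robot, y to its left, z up, the work surface at z = 0. Lengths are in m, angles in rad, forces in N, time in s.
With the tool pointing down it reaches from about 0.425 to 0.95 m from the base axis. Payload 3.5 kg.
Tool frame: the origin (TCP) lies at the centre of the arm's flange, where the gripper is bolted on; the fingertips stand 173 mm ahead of it and the grasp point (between the pads) lies 155 mm ahead of it (ctrl.tcp_to_grasp is the distance from the TCP to the grasp point, in m); z points along the fingers, x is the direction in which the jaws open and shut, and the axes are right-handed (so a half turn about z gives the same grasp; the last joint's range is limited). The gripper opens to 85 mm and grips with 20 to 120 N. Pads are 22 mm wide; open, the fingers measure 114 mm over their backs; the gripper's body (76 mm by 85 mm) begins 54 mm behind the grasp point. The pads swing forward as they close: fully open they stand 13 mm farther back than shut.
Start: joints at [-1.37, 0.286, 1.577, -0, 1.279, -0.15], TCP at [0.232, -0.634, 0.405] pointing down, gripper open.
Joint ranges: [-2.77, 2.77], [-0.9, 2.22], [0.21, 2.48], [-1.53, 4.67], [0.24, 2.81], [-2.84, 2.84]. Speed limits (rad/s): [2.79, 2.79, 3.14, 3.14, 3.14, 3.14].

INTERFACE

Orientations are given as a unit quaternion [x, y, z, w].
In Python, from plant import readout, imaging, ctrl, spotter gives the robot as it stands.
- The arm moves only by the tool apply_moves, never from a script. Its argument "steps" is a list of rows, each an object of numbers: "tx", "ty", "tz": the shift along the tool's x, y, z in mm; "wx", "wy", "wz": the turn, a rotation vector about the tool's x, y, z in rad. In form: [{"tx": .., "ty": .., "tz": .., "wx": .., "wy": .., "wz": ..}, ...]. A call has 1 to 12 rows; each row is the pose to reach, as a shift and turn from the pose commanded when the call began, along the tool's axes at that moment; what a row does not reach only later rows make up. A row lasts 1/10 s, in which the tool goes at most 50 mm and 8.59 degrees, less where a joint would pass 70% of its speed; a pose out of reach is approached as far as the arm can. A call with a gripper value outside its range is refused whole. "hand" is the opening, from 0 (shut) to 1 (fully open), set as the call begins (left out, the last holds). The fingers move at their own pace and stop on an object; "force" is the grip in N (left out, the last holds). Time passes only in rows, so rows that repeat a pose let the fingers close. It gives the time, the measured TCP pose, the force and the opening at its end, in the units of the state.
- readout.get_state(): the state, without advancing time (a new reading comes with each control period).
- imaging.read_camera(name): name is "scene" or "top" or "wrist"; returns a dict with "img" (384x512x3 uint8, red, green, blue), "vfov" (degrees; the focal length in pixels is half the picture's height over the tangent of half this angle, whatever the lens; pixels are square), "cx", "cy" (the principal point, pixels), "R" (3x3) and "t" (3): a world point X has camera coordinates R X + t; the wrist camera has in their place "tool_from_camera" (4x4, takes a point from camera to tool coordinates, whose origin is the TCP and whose axes are the tool frame's). Camera axes: x right, y down, z forward; pixel columns grow to the right and rows downward; lengths in m; the calibration is good to about 2 mm. A picture is of the moment at which its call begins: read the wrist's pose just before it. There is no depth.
- ctrl.sign_off(): hands the job in, once; it reports no verdict.
Trained networks look in the newest picture that a camera, given by its name, has taken for a name from the list of things; names that differ only in an ending like _2 or _b are one class to them, and where a whole thing is asked for, a point or a joint stands for the part that bears it (a point fixed in the world has none). Each returns a list of dicts, best first, with "confidence" (0 to 1); they miss things now and then, are a little off and sometimes report something else, mostly with a low value. They report only what shows in the picture. A call takes as long as a camera call. They do not tell look-alikes from the thing itself.
- spotter.trace(camera, label): "region" (384x512 bool, what is visible of it) and "uv" ([column, row] in pixels, amid what is visible of it).
The state is a dict: "time": time; "qpos": joint angles; "dq": joint speeds; "joint_efforts": joint torques, N m; "eef_pos": TCP position; "tcp_rot": TCP orientation; "contact_force": force on the tool from outside, world axes, zero at the start; "wrist_torque": the same for the moment, N m; "opening": opening from 0.0 (shut) to 1.0 (fully open).
Only numpy, scipy, OpenCV 4.12 (cv2) and the standard library are available. Lean on these libraries where they do the work, as an engineer would, in place of code of your own. Each camera call takes 0.05 s, during which the arm holds its last target.

## Working session

There is one attempt and no reset: what is moved stays moved. The work goes in short steps, Python scripts to look and compute and a tool call to move; the robot and the scene stay as the last step left them, time stands still between calls to the robot, and variables do not carry over. Pictures are saved under pics/ and viewed, and the job is handed in when it is done.

Besides the shell and the picture viewer there is one more tool, called after "Call:" by a JSON object that holds its "method" and its "body", one argument or row to a line. apply_moves: Moves the arm, as the interface text tells. Its arguments: {"type":"object","properties":{"steps":{"type":"array","items":{"type":"object","properties":{"tx":{"type":"number"},"ty":{"type":"number"},"tz":{"type":"number"},"wx":{"type":"number"},"wy":{"type":"number"},"wz":{"type":"number"}}}},"hand":{"type":"number"},"force":{"type":"number"}},"required":["steps"]}

```bash
ls; mkdir -p pics
python3 - <<'E'
from plant import readout, imaging, ctrl, spotter
import cv2
print(readout.get_state(), ctrl.tcp_to_grasp)
for n in ["scene","top","wrist"]:
    d=imaging.read_camera(n); 
    cv2.imwrite(f"pics/{n}0.png",d["img"][:,:,::-1])
    print(n,{k:v for k,v in d.items() if k!="img"})
E
```

```text
pics
{'time': 0.0, 'qpos': array([-1.37002663e+00,  2.87184956e-01,  1.57819534e+00,  1.87635123e-05,
        1.27859865e+00, -1.49999954e-01]), 'dq': array([ 5.85626293e-05, -2.20155901e-04, -5.63652073e-05,  2.78228655e-04,
       -1.26100766e-03,  1.57322560e-03]), 'joint_efforts': array([ 2.54361294e-04, -4.05980980e+01, -2.92624658e+01, -1.35011492e-04,
        5.89473973e-03, -1.56809701e-06]), 'eef_pos': array([ 0.23192158, -0.63363455,  0.40332389]), 'tcp_rot': array([ 0.81963824, -0.57288021, -0.00085864, -0.00082851]), 'contact_force': array([ 0.71491926, -0.74890177, -0.49737941]), 'wrist_torque': array([ 0.02157237, -0.00501709,  0.00617962]), 'opening': 0.997290410030172} 0.1547
scene {'vfov': 46.79205890320605, 'cx': 251.37516152014283, 'cy': 197.16071937793524, 'R': array([[-0.70727922,  0.70690332,  0.00661875],
       [ 0.4123106 ,  0.42009895, -0.80840388],
       [-0.57424392, -0.56903829, -0.58859099]]), 't': array([ 0.37204166, -0.15267879,  1.68668767])}
top {'vfov': 45.23853154478395, 'cx': 251.08301300267527, 'cy': 186.8384414644563, 'R': array([[ 0.00668743, -0.99997288, -0.00308416],
       [-0.99031618, -0.00619509, -0.13869205],
       [ 0.13866918,  0.00398179, -0.99033076]]), 't': array([-0.008487  ,  0.49570635,  1.42218172])}
wrist {'vfov': 63.52444723670093, 'cx': 256.31534126801745, 'cy': 190.3232004686691, 'tool_from_camera': array([[ 1.00000000e+00,  1.74644828e-05,  1.70709046e-05,
        -1.36242161e-04],
       [-2.14354754e-05,  9.62618485e-01,  2.70860944e-01,
        -6.90979291e-02],
       [-1.17023220e-05, -2.70860945e-01,  9.62618485e-01,
         3.08643541e-02],
       [ 0.00000000e+00,  0.00000000e+00,  0.00000000e+00,
         1.00000000e+00]])}
```

View pics/scene0.png

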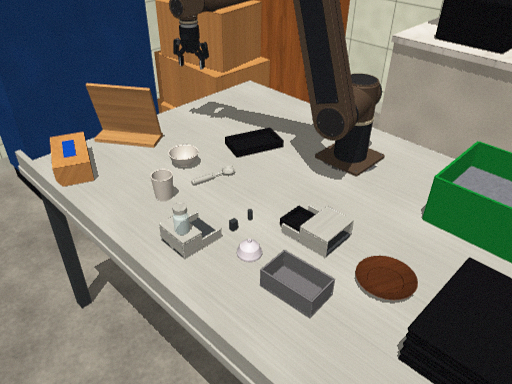

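View pics/top0.png

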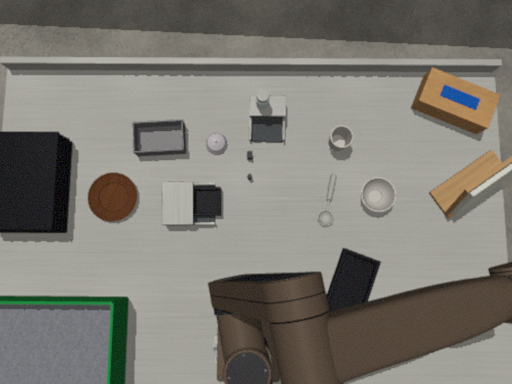

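View pics/wrist0.png

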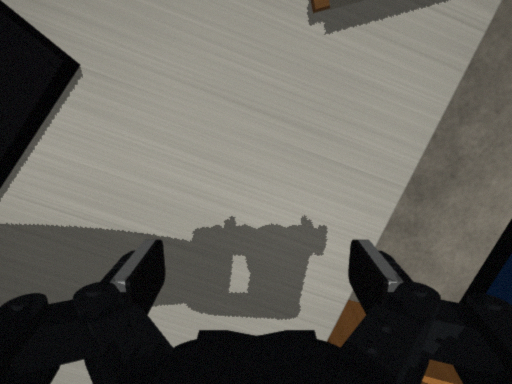

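The top view shows two black trays. One is at (205,203), sticking out of the white side rack. The other, at (352,280), is larger and lies loose on the counter. The job tray should be the one in the side rack, since its free end points right, out from under the roof. Pin at (250,177), stop at (250,156), back rack at (267,120).

```bash
cat > h.py <<'E'
import numpy as np, cv2
from scipy.spatial.transform import Rotation as Ro
from plant import readout, imaging, ctrl, spotter
def cam(n):
    s=readout.get_state() if n=="wrist" else None
    d=imaging.read_camera(n)
    f=192/np.tan(np.radians(d["vfov"])/2)
    d["K"]=np.array([[f,0,d["cx"]],[0,f,d["cy"]],[0,0,1]])
    if n=="wrist":
        T=np.eye(4);T[:3,:3]=Ro.from_quat(s["tcp_rot"]).as_matrix();T[:3,3]=s["eef_pos"]
        C=np.linalg.inv(T@d["tool_from_camera"]); d["R"]=C[:3,:3]; d["t"]=C[:3,3]
    return d
def proj(d,X):
    c=d["R"]@np.array(X,float)+d["t"]; u=d["K"]@c; return u[:2]/u[2]
def onz(d,uv,z):
    o=-d["R"].T@d["t"]; r=d["R"].T@np.linalg.inv(d["K"])@np.array([uv[0],uv[1],1.]); return o+r*(z-o[2])/r[2]
def tri(obs):
    A=np.zeros((3,3));b=np.zeros(3)
    for d,uv in obs:
        o=-d["R"].T@d["t"]; r=d["R"].T@np.linalg.inv(d["K"])@np.array([uv[0],uv[1],1.]); r/=np.linalg.norm(r)
        P=np.eye(3)-np.outer(r,r);A+=P;b+=P@o
    return np.linalg.solve(A,b)
def save(n,img,k=1): 
    cv2.imwrite("pics/"+n+".png",cv2.resize(img[:,:,::-1],None,fx=k,fy=k,interpolation=cv2.INTER_CUBIC))
def st():
    s=readout.get_state(); 
    R=Ro.from_quat(s["tcp_rot"]).as_matrix()
    print("t",round(s["time"],2),"tcp",s["eef_pos"].round(4),"x",R[:,0].round(3),"z",R[:,2].round(4),"F",s["contact_force"].round(1),"op",round(float(s["opening"]),3),"q",s["qpos"].round(2)); return s,R
E
python3 - <<'E'
from h import *
D={n:cam(n) for n in ["top","scene"]}
for l in ["tray_center","pin","stop","side_rack","back_mouth","bell","cup","shaker","spoon"]:
    for n in D:
        for r in spotter.trace(n,l)[:3]:
            uv=r["uv"]; print(l,n,round(r["confidence"],2),np.round(uv,1),int(r["region"].sum()),onz(D[n],uv,0.02).round(3))
save("topc",D["top"]["img"][60:260,120:380],3)
save("scenec",D["scene"]["img"][120:320,130:390],3)
E
```

```text
tray_center top 0.84 [351.6 279.6] 2127 [ 0.209 -0.319  0.02 ]
tray_center top 0.62 [204.1 202.6] 779 [0.446 0.144 0.02 ]
tray_center scene 0.96 [295.6 216.7] 489 [0.444 0.109 0.02 ]
tray_center scene 0.77 [251.  140.8] 1091 [ 0.204 -0.325  0.02 ]
pin top 0.46 [339.8 132.9] 471 [ 0.676 -0.292  0.02 ]
stop top 0.74 [266.7 122. ] 1516 [ 0.711 -0.055  0.02 ]
stop scene 0.91 [191.  236.8] 1574 [ 0.73  -0.042  0.02 ]
side_rack top 0.91 [179.8 205.6] 1626 [0.436 0.221 0.02 ]
side_rack scene 0.79 [322.7 232.9] 2096 [0.445 0.214 0.02 ]
back_mouth top 0.95 [268.7 121.8] 1526 [ 0.712 -0.061  0.02 ]
back_mouth scene 0.84 [191.4 235. ] 1520 [ 0.724 -0.048  0.02 ]
back_mouth scene 0.52 [183.2 154.9] 529 [ 0.461 -0.425  0.02 ]
bell top 0.63 [217.8 144.9] 349 [0.634 0.103 0.02 ]
bell scene 0.87 [249.4 253.1] 439 [0.658 0.124 0.02 ]
cup top 0.58 [342.7 135.1] 458 [ 0.669 -0.301  0.02 ]
cup scene 0.92 [160.1 183. ] 605 [ 0.631 -0.332  0.02 ]
shaker top 0.58 [262.   97.5] 224 [ 0.794 -0.039  0.02 ]
shaker scene 0.77 [181.1 217.8] 433 [ 0.696 -0.132  0.02 ]
spoon top 0.59 [329.3 213.9] 327 [ 0.413 -0.253  0.02 ]
spoon scene 0.72 [212.3 176. ] 211 [ 0.477 -0.241  0.02 ]
spoon scene 0.72 [386.8 276.8] 2191 [0.466 0.439 0.02 ]
spoon scene 0.62 [182. 218.] 481 [ 0.695 -0.129  0.02 ]
```

View pics/topc.png

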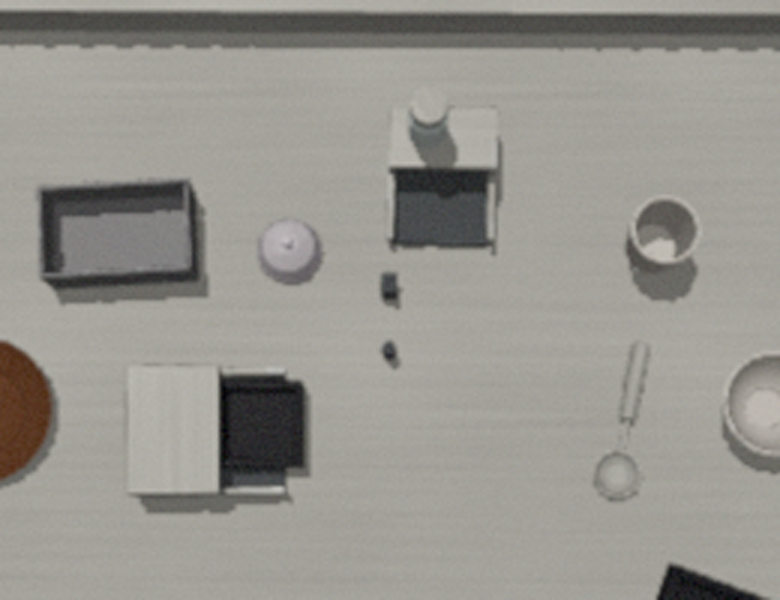

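View pics/scenec.png

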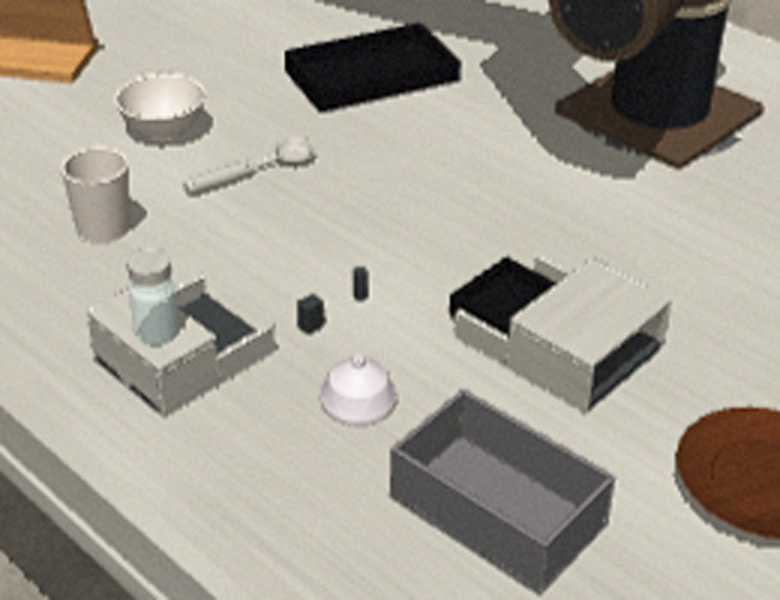

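The crops confirm the choice: the rack tray is about 30 px, or 88 mm, wide. The other tray, at (352,280) in top, is clearly larger and outside the rack. Next I'll get a wrist view over the corner.

```bash
cat >> h.py <<'E'
def go(pos,ang):
    """needed tool move to reach TCP pos, pointing down, tool x at world angle ang"""
    s=readout.get_state();R=Ro.from_quat(s["tcp_rot"]).as_matrix()
    x=np.array([np.cos(ang),np.sin(ang),0]);z=np.array([0,0,-1.]);G=np.c_[x,np.cross(z,x),z]
    print("move mm",(R.T@(np.array(pos)-s["eef_pos"])*1000).round(1),"rot",Ro.from_matrix(R.T@G).as_rotvec().round(4))
E
python3 - <<'E'
from h import *
st(); go([0.55,0.03,0.45],-np.pi/2)
E
```

```text
t 1.15 tcp [ 0.232  -0.6339  0.4047] x [ 0.344 -0.939 -0.   ] z [-0.  0. -1.] F [ 0.2 -0.2  0.3] op 1.0 q [-1.37  0.29  1.58  0.    1.28 -0.15]
move mm [-514.1 -526.8  -45.3] rot [-0.      0.      0.3508]
```

Call:
{"method": "apply_moves", "body": {
  "steps": [
    {"tx":-514,"ty":-527,"tz":-45,"wz":0.351},
    {"tx":-514,"ty":-527,"tz":-45,"wz":0.351},
    {"tx":-514,"ty":-527,"tz":-45,"wz":0.351},
    {"tx":-514,"ty":-527,"tz":-45,"wz":0.351},
    {"tx":-514,"ty":-527,"tz":-45,"wz":0.351},
    {"tx":-514,"ty":-527,"tz":-45,"wz":0.351},
    {"tx":-514,"ty":-527,"tz":-45,"wz":0.351},
    {"tx":-514,"ty":-527,"tz":-45,"wz":0.351},
    {"tx":-514,"ty":-527,"tz":-45,"wz":0.351},
    {"tx":-514,"ty":-527,"tz":-45,"wz":0.351},
    {"tx":-514,"ty":-527,"tz":-45,"wz":0.351},
    {"tx":-514,"ty":-527,"tz":-45,"wz":0.351}
  ]
}}

```text
$.steps[0]: bad value
```

Run:
```python
from h import *
st(); go([0.55,0.03,0.45],-np.pi/2)
```

```text
t 1.15 tcp [ 0.232  -0.6339  0.4047] x [ 0.344 -0.939 -0.   ] z [-0.  0. -1.] F [ 0.2 -0.2  0.3] op 1.0 q [-1.37  0.29  1.58  0.    1.28 -0.15]
move mm [-514.1 -526.8  -45.3] rot [-0.      0.      0.3508]
```

Call:
{"method": "apply_moves", "body": {
  "steps": [
    {"tx":-35,"ty":-35,"tz":-5,"wx":0,"wy":0,"wz":0.03},
    {"tx":-70,"ty":-70,"tz":-10,"wx":0,"wy":0,"wz":0.06},
    {"tx":-105,"ty":-105,"tz":-15,"wx":0,"wy":0,"wz":0.09},
    {"tx":-140,"ty":-140,"tz":-20,"wx":0,"wy":0,"wz":0.12},
    {"tx":-175,"ty":-175,"tz":-25,"wx":0,"wy":0,"wz":0.15},
    {"tx":-210,"ty":-210,"tz":-30,"wx":0,"wy":0,"wz":0.18},
    {"tx":-245,"ty":-245,"tz":-35,"wx":0,"wy":0,"wz":0.21},
    {"tx":-280,"ty":-280,"tz":-40,"wx":0,"wy":0,"wz":0.24},
    {"tx":-315,"ty":-315,"tz":-45,"wx":0,"wy":0,"wz":0.27},
    {"tx":-350,"ty":-350,"tz":-45,"wx":0,"wy":0,"wz":0.3},
    {"tx":-385,"ty":-385,"tz":-45,"wx":0,"wy":0,"wz":0.33},
    {"tx":-400,"ty":-410,"tz":-45,"wx":0,"wy":0,"wz":0.351}
  ]
}}

```text
time: 2.35
eef_pos: [0.4799, -0.1141, 0.4503]
tcp_rot: [0.708, -0.707, 0.0, -0.001]
contact_force: [-0.4, -0.6, -0.0]
opening: 1.003
```

Run:
```python
from h import *
st(); go([0.55,0.03,0.45],-np.pi/2)
```

```text
t 2.35 tcp [ 0.4799 -0.1141  0.4503] x [ 0.002 -1.    -0.   ] z [ 1.2e-03  2.0e-04 -1.0e+00] F [-0.4 -0.6 -0. ] op 1.003 q [-0.44 -0.16  1.96  0.    1.34  1.13]
move mm [-144.   -70.3    0.4] rot [-0.0012  0.0002  0.0016]
```

Call:
{"method": "apply_moves", "body": {
  "steps": [
    {"tx":-45,"ty":-20,"tz":0,"wx":0,"wy":0,"wz":0},
    {"tx":-90,"ty":-40,"tz":0,"wx":0,"wy":0,"wz":0},
    {"tx":-130,"ty":-60,"tz":0,"wx":0,"wy":0,"wz":0},
    {"tx":-144,"ty":-70,"tz":0,"wx":0,"wy":0,"wz":0},
    {"tx":-144,"ty":-70,"tz":0,"wx":0,"wy":0,"wz":0},
    {"tx":-144,"ty":-70,"tz":0,"wx":0,"wy":0,"wz":0}
  ]
}}

```text
time: 2.95
eef_pos: [0.5495, 0.0261, 0.4496]
tcp_rot: [-0.707, 0.707, 0.0, -0.001]
contact_force: [0.1, 0.5, -0.1]
opening: 1.002
```

```bash
cat >> h.py <<'E'
import pickle
def snap(tag):
    d=cam("wrist"); pickle.dump(d,open(tag+".pkl","wb")); save(tag,d["img"],1.5); return d
E
python3 - <<'E'
from h import *
st(); snap("w1")
for l in ["tray_center","pin","stop","back_mouth","side_rack"]:
    for r in spotter.trace("wrist",l)[:3]:
        print(l,round(r["confidence"],2),np.round(r["uv"],1),int(r["region"].sum()))
E
```

```text
t 2.95 tcp [0.5495 0.0261 0.4496] x [-0.    -1.     0.001] z [-7.e-04 -7.e-04 -1.e+00] F [ 0.1  0.5 -0.1] op 1.002 q [-0.14 -0.02  1.84 -0.    1.33  1.43]
tray_center 0.68 [438.9 375.5] 677
tray_center 0.65 [178.9 228.1] 4424
pin 0.44 [277.9 171.2] 192
pin 0.27 [327.3  40.6] 8140
stop 0.86 [326.6  36.8] 8221
back_mouth 0.7 [321.9  37.5] 8265
side_rack 0.82 [101.5 228.1] 7811
side_rack 0.22 [327.5  38.9] 8106
```

View pics/w1.png

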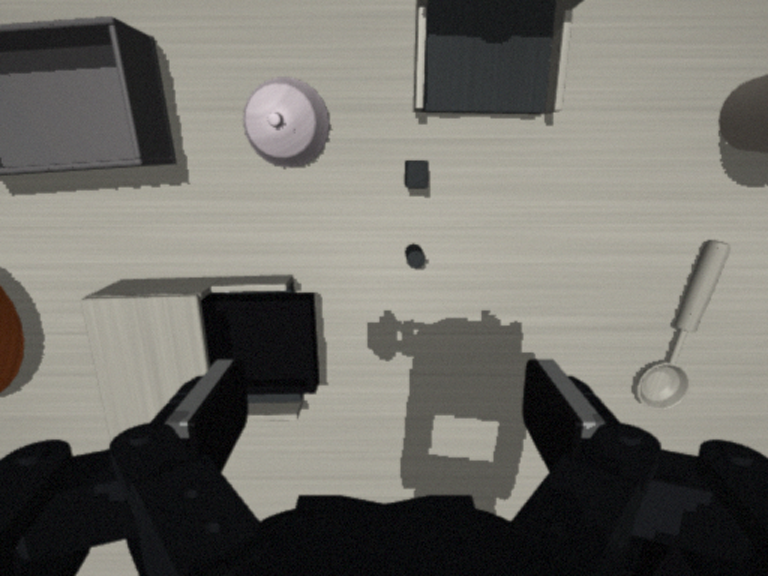

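The view shows the pin at about (277,171) raw px, the stop at (278,116), the back rack lip at y≈75, and the tray's free end at x≈212. I'll take a second view from closer to the tray, for height.

Call:
{"method": "apply_moves", "body": {
  "steps": [
    {"tx":-25,"ty":5,"tz":15,"wx":0,"wy":0,"wz":0},
    {"tx":-60,"ty":15,"tz":40,"wx":0,"wy":0,"wz":0},
    {"tx":-80,"ty":20,"tz":60,"wx":0,"wy":0,"wz":0},
    {"tx":-80,"ty":20,"tz":60,"wx":0,"wy":0,"wz":0},
    {"tx":-80,"ty":20,"tz":60,"wx":0,"wy":0,"wz":0},
    {"tx":-80,"ty":20,"tz":60,"wx":0,"wy":0,"wz":0}
  ]
}}

```text
time: 3.85
eef_pos: [0.5303, 0.1057, 0.3913]
tcp_rot: [-0.707, 0.708, -0.001, 0.001]
contact_force: [0.1, 0.1, 0.7]
opening: 1.003
```

Run:
```python
from h import *
a=st(); d=snap("w2")
w1=pickle.load(open("w1.pkl","rb"))
save("w1a",w1["img"][0:190,260:390],4*0.75); save("w1b",w1["img"][175:285,60:220],4)
save("w2a",d["img"][0:190,300:460],3);save("w2b",d["img"][180:310,60:320],3)
```

```text
t 3.85 tcp [0.5303 0.1057 0.3913] x [-0.001 -1.     0.   ] z [ 2.8e-03 -4.0e-04 -1.0e+00] F [0.1 0.1 0.7] op 1.003 q [ 0.01  0.    1.92 -0.    1.22  1.58]
```

View pics/w2.png

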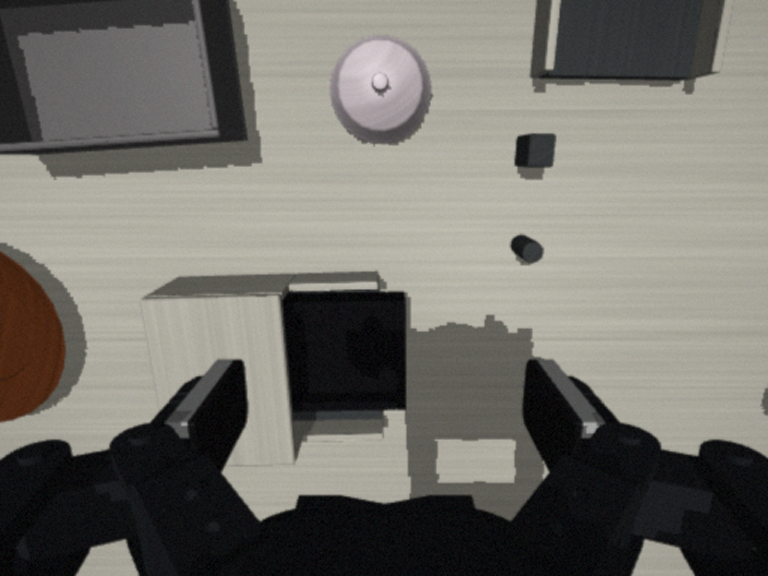

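View pics/w1a.png

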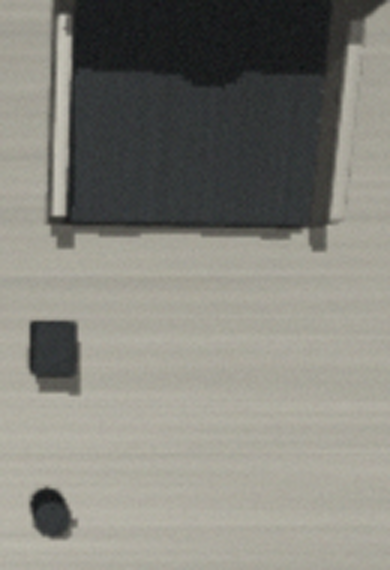

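View pics/w1b.png

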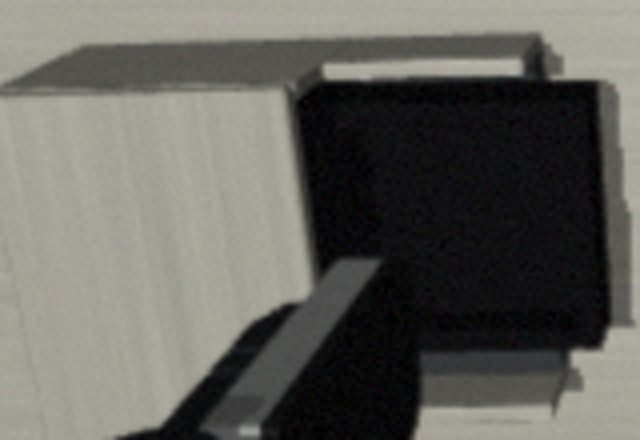

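View pics/w2a.png

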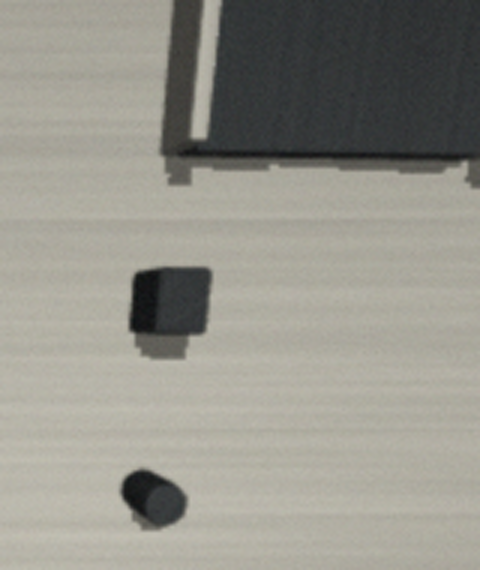

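View pics/w2b.png

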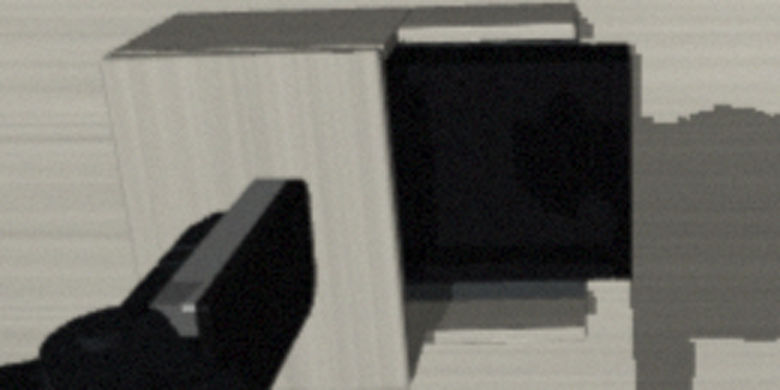

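Run:
```python
from h import *
w1=pickle.load(open("w1.pkl","rb"));w2=pickle.load(open("w2.pkl","rb"))
P=lambda n,a,b:print(n,tri([(w1,a),(w2,b)]).round(4))
P("pin top",(277.3,172.7),(355.3,168))
print(onz(w1,(277.3,172.7),.035).round(4),onz(w2,(355.3,168),.035).round(4))
P("stop TR",(285.7,107),(370.3,89.3));P("stop BR",(285.7,124.3),(368.3,111))
for u in[(285.7,107),(285.7,124.3)]:print(" ",onz(w1,u,.035).round(4))
for u in[(370.3,89.3),(368.3,111)]:print(" ",onz(w2,u,.035).round(4))
P("rack lw inner front top",(282.7,71.7),(369,46))
print(onz(w1,(282.7,71.7),.034).round(4),onz(w2,(369,46),.034).round(4))
print("rw inner",onz(w1,(370,73.3),.034).round(4),"lw",onz(w1,(282.7,71.7),.034).round(4))
P("tray nr",(211.8,262),(270.7,273)); P("tray fr",(210,195.5),(270.7,195))
for d,u in[(w1,(211.8,262)),(w1,(210,195.5)),(w2,(270.7,273)),(w2,(270.7,195))]:print(" z12",onz(d,u,.012).round(4),"z36",onz(d,u,.036).round(4))
# cross-check with top
t=cam("top")
for n,p in [("pin",onz(w2,(355.3,168),.035)),("tray",onz(w2,(270.7,273),.036))]:print(n,proj(t,p))
# side rack mouth: far wall top end
print("sr far wall end w2",onz(w2,(60+577/3,180+40/3),.034).round(4),"near wall end",onz(w2,(60+587/3,180+330/3),.034).round(4))
```

```text
pin top [ 0.5329 -0.0006  0.033 ]
[ 5.334e-01 -5.000e-04  3.500e-02] [5.333e-01 1.000e-04 3.500e-02]
stop TR [ 0.6136 -0.0093  0.0317]
stop BR [ 0.5926 -0.0102  0.0292]
  [ 0.6137 -0.009   0.035 ]
  [ 0.5934 -0.0095  0.035 ]
  [ 0.6134 -0.0082  0.035 ]
  [ 0.5923 -0.0082  0.035 ]
rack lw inner front top [ 0.6539 -0.0049  0.0296]
[ 0.6533 -0.0046  0.034 ] [ 0.6533 -0.0034  0.034 ]
rw inner [ 0.6516 -0.1064  0.034 ] lw [ 0.6533 -0.0046  0.034 ]
tray nr [0.4032 0.0886 0.027 ]
tray fr [0.4971 0.0891 0.0142]
 z12 [0.3952 0.0909 0.012 ] z36 [0.4084 0.0871 0.036 ]
 z12 [0.4964 0.0895 0.012 ] z36 [0.5036 0.0857 0.036 ]
 z12 [0.3941 0.0879 0.012 ] z36 [0.4082 0.0891 0.036 ]
 z12 [0.4966 0.089  0.012 ] z36 [0.5037 0.0902 0.036 ]
pin [249.47983065 175.07626138]
tray [220.75660809 214.25715284]
sr far wall end w2 [0.505  0.1103 0.034 ] near wall end [0.3842 0.1068 0.034 ]
```

Pin at (0.533, 0.000) and stop face at y≈-0.0085, with its centre at x≈0.603. Back mouth at about (0.653, -0.055). Tray free end at y≈0.089, spanning x 0.4075–0.4975, rim height about 36 mm. Next is the pre-grasp.

Run:
```python
from h import *
st(); go([0.4525,0.093,0.25],-np.pi/2)
```

```text
t 3.95 tcp [0.5303 0.1057 0.3913] x [-0.002 -1.     0.   ] z [ 2.8e-03 -2.0e-04 -1.0e+00] F [-0.4 -0.2  0.2] op 0.998 q [ 0.01  0.    1.92 -0.    1.22  1.58]
move mm [ 12.8  78.1 141.1] rot [-0.0028 -0.0002 -0.0017]
```

Call:
{"method": "apply_moves", "body": {
  "steps": [
    {"tx":3,"ty":20,"tz":30,"wx":0,"wy":0,"wz":0},
    {"tx":6,"ty":40,"tz":65,"wx":0,"wy":0,"wz":0},
    {"tx":9,"ty":60,"tz":95,"wx":0,"wy":0,"wz":0},
    {"tx":13,"ty":73,"tz":120,"wx":0,"wy":0,"wz":0},
    {"tx":13,"ty":78,"tz":135,"wx":-0.002,"wy":0,"wz":-0.001},
    {"tx":13,"ty":78,"tz":141,"wx":-0.003,"wy":0,"wz":-0.001},
    {"tx":13,"ty":78,"tz":141,"wx":-0.003,"wy":0,"wz":-0.001},
    {"tx":13,"ty":78,"tz":141,"wx":-0.003,"wy":0,"wz":-0.001}
  ],
  "hand": 0.45,
  "force": 80
}}

```text
time: 4.75
eef_pos: [0.4528, 0.0934, 0.2502]
tcp_rot: [0.707, -0.707, -0.0, 0.0]
contact_force: [0.1, -0.3, 0.2]
opening: 0.445
```

Run:
```python
from h import *
st(); d=snap("w3"); st(); go([0.4525,0.093,0.192],-np.pi/2)
g=lambda p:proj(d,p).round(1)
for p in [(.4525,.089,.036),(.4075,.089,.036),(.4975,.089,.036),(.4525,.093,.036)]:print(p,g(p)*1.5)
```

```text
t 4.75 tcp [0.4528 0.0934 0.2502] x [ 0. -1.  0.] z [-1.e-04 -1.e-04 -1.e+00] F [ 0.1 -0.3  0.2] op 0.445 q [-0.02  0.01  2.2  -0.    0.93  1.55]
t 4.8 tcp [0.4528 0.0935 0.2503] x [ 0. -1.  0.] z [ 2.e-04 -1.e-04 -1.e+00] F [-0.4 -0.1 -0. ] op 0.448 q [-0.02  0.01  2.2  -0.    0.93  1.55]
move mm [ 0.5  0.3 58.3] rot [-0.0002 -0.0001  0.0004]
(0.4525, 0.089, 0.036) [395.7  326.25]
(0.4075, 0.089, 0.036) [394.95 420.9 ]
(0.4975, 0.089, 0.036) [396.45 218.85]
(0.4525, 0.093, 0.036) [386.1  326.25]
```

View pics/w3.png

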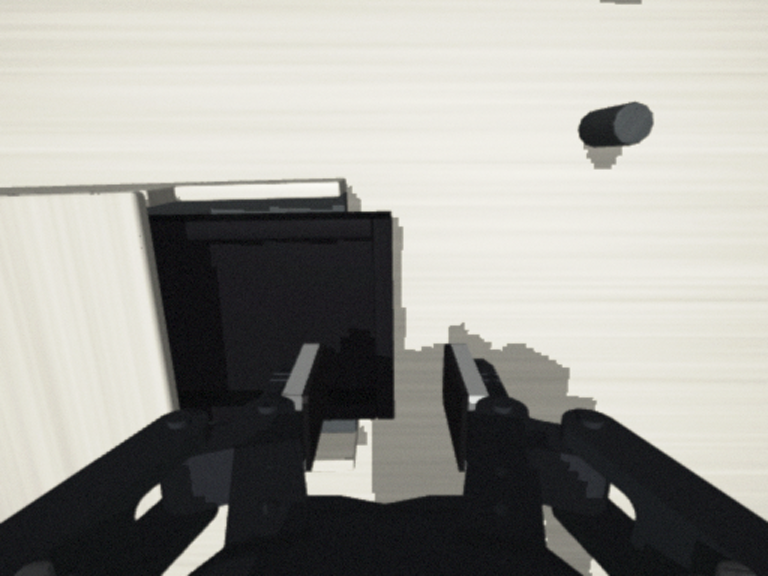

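The pads straddle the end wall, which spans px 373–392 with its centre at y≈0.0943. Down I go.

Call:
{"method": "apply_moves", "body": {
  "steps": [
    {"tx":-0.5,"ty":-0.5,"tz":20,"wx":0,"wy":0,"wz":0},
    {"tx":-1,"ty":-0.5,"tz":40,"wx":0,"wy":0,"wz":0},
    {"tx":-1,"ty":-0.5,"tz":52,"wx":0,"wy":0,"wz":0},
    {"tx":-1,"ty":-0.5,"tz":58,"wx":0,"wy":0,"wz":0},
    {"tx":-1,"ty":-0.5,"tz":58,"wx":0,"wy":0,"wz":0},
    {"tx":-1,"ty":-0.5,"tz":58,"wx":0,"wy":0,"wz":0}
  ]
}}

```text
time: 5.4
eef_pos: [0.4529, 0.0947, 0.1921]
tcp_rot: [0.707, -0.707, -0.001, 0.001]
contact_force: [-2.4, -0.3, 5.0]
opening: 0.451
```

Call:
{"method": "apply_moves", "body": {
  "steps": [
    {"tx":0,"ty":0,"tz":0,"wx":0,"wy":0,"wz":0},
    {"tx":0,"ty":0,"tz":0,"wx":0,"wy":0,"wz":0},
    {"tx":0,"ty":0,"tz":0,"wx":0,"wy":0,"wz":0},
    {"tx":0,"ty":0,"tz":0,"wx":0,"wy":0,"wz":0},
    {"tx":0,"ty":0,"tz":0,"wx":0,"wy":0,"wz":0},
    {"tx":0,"ty":0,"tz":0,"wx":0,"wy":0,"wz":0},
    {"tx":0,"ty":0,"tz":0,"wx":0,"wy":0,"wz":0},
    {"tx":0,"ty":0,"tz":0,"wx":0,"wy":0,"wz":0}
  ],
  "hand": 0,
  "force": 80
}}

```text
time: 6.2
eef_pos: [0.4542, 0.0943, 0.1939]
tcp_rot: [0.708, -0.706, 0.002, -0.0]
contact_force: [-2.1, -3.0, 11.8]
opening: 0.07
```

Run:
```python
from h import *
st(); d=snap("w4")
```

```text
t 6.2 tcp [0.4542 0.0943 0.1939] x [ 0.003 -1.     0.002] z [ 0.0028 -0.0016 -1.    ] F [-2.1 -3.  11.8] op 0.07 q [-0.01  0.12  2.21 -0.    0.81  1.56]
```

View pics/w4.png

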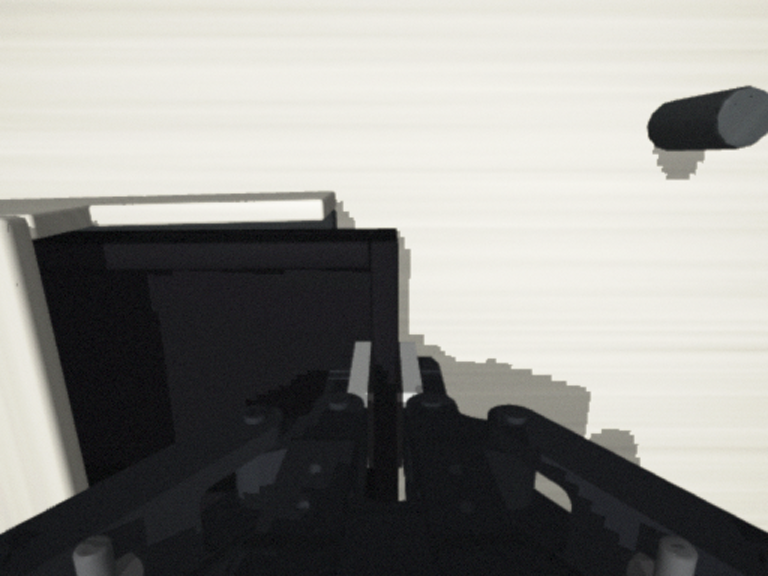

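The end wall is held, opening 0.07 (about 6–8 mm). The 12 N upward force means the fingertip is just touching the tray floor. I'll lift 5 mm and draw it out.

Call:
{"method": "apply_moves", "body": {
  "steps": [
    {"tx":0,"ty":0,"tz":-3,"wx":0,"wy":0,"wz":0},
    {"tx":3,"ty":0,"tz":-6,"wx":0,"wy":0,"wz":0},
    {"tx":12,"ty":0,"tz":-7,"wx":0,"wy":0,"wz":0},
    {"tx":27,"ty":0,"tz":-7,"wx":0,"wy":0,"wz":0},
    {"tx":44,"ty":0,"tz":-7,"wx":0,"wy":0,"wz":0},
    {"tx":62,"ty":0,"tz":-7,"wx":0,"wy":0,"wz":0},
    {"tx":80,"ty":0,"tz":-7,"wx":0,"wy":0,"wz":0},
    {"tx":98,"ty":0,"tz":-7,"wx":0,"wy":0,"wz":0},
    {"tx":116,"ty":0,"tz":-7,"wx":0,"wy":0,"wz":0},
    {"tx":132,"ty":0,"tz":-7,"wx":0,"wy":0,"wz":0},
    {"tx":145,"ty":0,"tz":-7,"wx":0,"wy":0,"wz":0},
    {"tx":152,"ty":0,"tz":-7,"wx":0,"wy":0,"wz":0}
  ]
}}

```text
time: 7.45
eef_pos: [0.4518, -0.0585, 0.1974]
tcp_rot: [-0.707, 0.707, 0.001, -0.001]
contact_force: [0.0, 0.8, -2.2]
opening: 0.067
```

Run:
```python
from h import *
st(); d=snap("w5"); t=cam("top"); save("t5",t["img"][60:260,120:380],3)
```

```text
t 7.45 tcp [ 0.4518 -0.0585  0.1974] x [-0. -1. -0.] z [-3.5e-03  1.0e-04 -1.0e+00] F [ 0.   0.8 -2.2] op 0.067 q [-0.35  0.1   2.23 -0.    0.82  1.22]
```

View pics/w5.png

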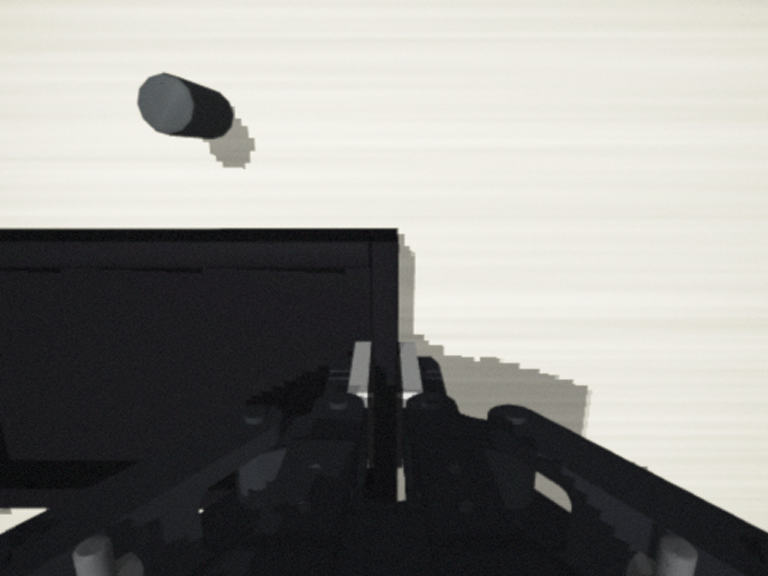

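View pics/t5.png

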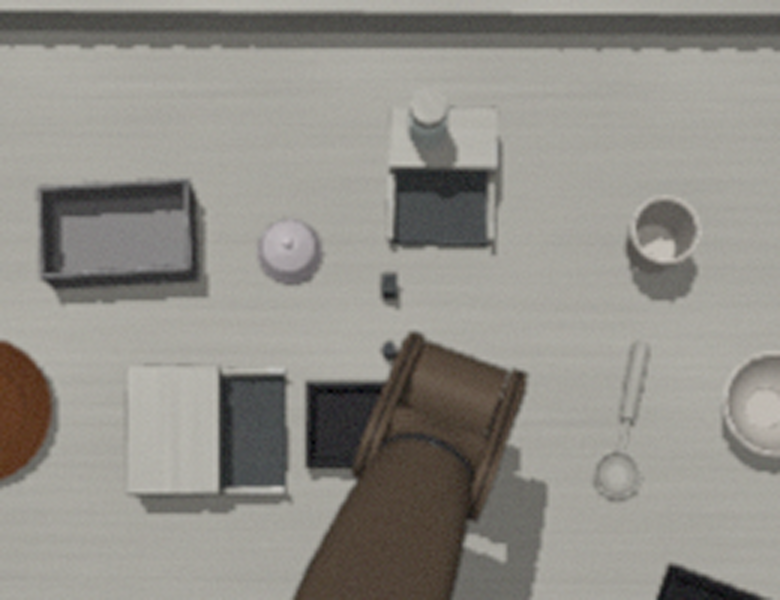

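Run:
```python
from h import *
d=pickle.load(open("w5.pkl","rb"))
print("pin",onz(d,(110.7,69.3),.035).round(4))
for c in (20,380):
  print("far bot",onz(d,(c/1.5,229/1.5),.0165).round(4),"rim",onz(d,(c/1.5,241/1.5),.0405).round(4))
print("end rim",onz(d,(397/1.5,241/1.5),.0405).round(4), onz(d,(371/1.5,300/1.5),.0405).round(4))
save("w5c",d["img"][130:200,180:290],6)
```

```text
pin [ 5.331e-01 -5.000e-04  3.500e-02]
far bot [0.497  0.0598 0.0165] rim [0.4975 0.0416 0.0405]
far bot [ 0.497  -0.0567  0.0165] rim [ 0.4975 -0.057   0.0405]
end rim [ 0.4975 -0.0616  0.0405] [ 0.4805 -0.0544  0.0405]
```

View pics/w5c.png

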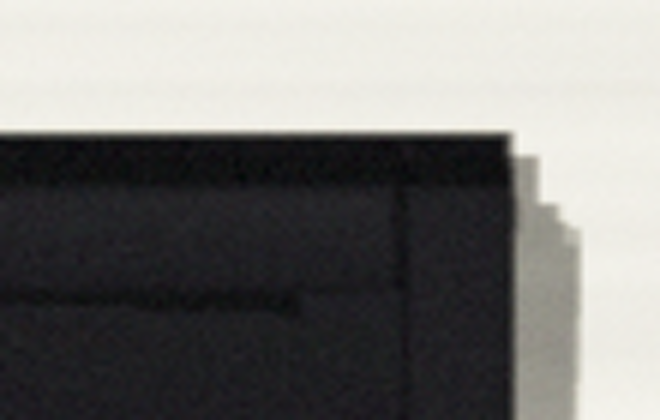

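The tray is clear of the rack and square, with its inner side at x=0.497 and free end at y=-0.0616. I'll move +26 mm in x and 39 mm to the right, then lower it.

Call:
{"method": "apply_moves", "body": {
  "steps": [
    {"tx":10,"ty":-7,"tz":0,"wx":0,"wy":0,"wz":0},
    {"tx":22,"ty":-15,"tz":0,"wx":0,"wy":0,"wz":0},
    {"tx":33,"ty":-22,"tz":0,"wx":0,"wy":0,"wz":0},
    {"tx":39,"ty":-26,"tz":0,"wx":0,"wy":0,"wz":0},
    {"tx":39,"ty":-26,"tz":0,"wx":0,"wy":0,"wz":0},
    {"tx":39,"ty":-26,"tz":4,"wx":0,"wy":0,"wz":0},
    {"tx":39,"ty":-26,"tz":8,"wx":0,"wy":0,"wz":0},
    {"tx":39,"ty":-26,"tz":11,"wx":0,"wy":0,"wz":0},
    {"tx":39,"ty":-26,"tz":13,"wx":0,"wy":0,"wz":0},
    {"tx":39,"ty":-26,"tz":14,"wx":0,"wy":0,"wz":0},
    {"tx":39,"ty":-26,"tz":14,"wx":0,"wy":0,"wz":0}
  ]
}}

```text
time: 8.65
eef_pos: [0.478, -0.0962, 0.1835]
tcp_rot: [0.707, -0.707, -0.001, 0.001]
contact_force: [0.1, 1.1, -2.6]
opening: 0.071
```

Run:
```python
from h import *
st(); d=snap("w6")
```

```text
t 8.65 tcp [ 0.478  -0.0962  0.1835] x [ 0.001 -1.    -0.   ] z [-3.3e-03  2.0e-04 -1.0e+00] F [ 0.1  1.1 -2.6] op 0.071 q [-0.41  0.19  2.16 -0.    0.8   1.16]
```

View pics/w6.png

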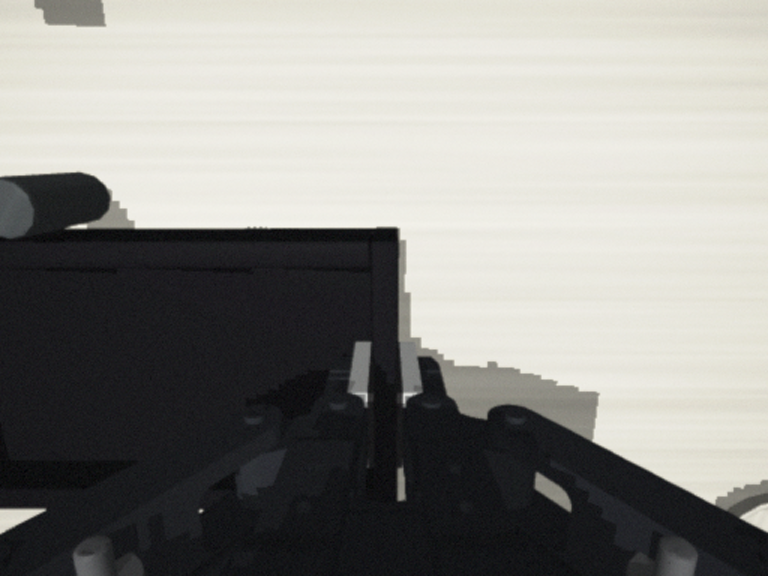

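Call:
{"method": "apply_moves", "body": {
  "steps": [
    {"tx":0,"ty":0,"tz":1,"wx":0,"wy":0,"wz":0},
    {"tx":0,"ty":0,"tz":2,"wx":0,"wy":0,"wz":0},
    {"tx":0,"ty":0,"tz":2,"wx":0,"wy":0,"wz":0}
  ]
}}

```text
time: 9.0
eef_pos: [0.4783, -0.0965, 0.182]
tcp_rot: [0.707, -0.707, -0.001, 0.001]
contact_force: [-0.8, -0.2, -1.2]
opening: 0.07
```

Call:
{"method": "apply_moves", "body": {
  "steps": [
    {"tx":0,"ty":0,"tz":0.7,"wx":0,"wy":0,"wz":0},
    {"tx":0,"ty":0,"tz":1.3,"wx":0,"wy":0,"wz":0},
    {"tx":0,"ty":0,"tz":1.3,"wx":0,"wy":0,"wz":0}
  ]
}}

```text
time: 9.3
eef_pos: [0.4785, -0.0965, 0.1819]
tcp_rot: [0.707, -0.707, -0.001, 0.001]
contact_force: [-4.5, 0.1, 9.7]
opening: 0.069
```

Contact with the counter at 10 N. Releasing.

Call:
{"method": "apply_moves", "body": {
  "steps": [
    {"tx":0,"ty":0,"tz":-0.7,"wx":0,"wy":0,"wz":0},
    {"tx":0,"ty":0,"tz":-0.7,"wx":0,"wy":0,"wz":0},
    {"tx":0,"ty":0,"tz":-0.7,"wx":0,"wy":0,"wz":0},
    {"tx":0,"ty":0,"tz":-0.7,"wx":0,"wy":0,"wz":0},
    {"tx":0,"ty":0,"tz":-0.7,"wx":0,"wy":0,"wz":0}
  ],
  "hand": 0.4
}}

```text
time: 9.8
eef_pos: [0.478, -0.0963, 0.1809]
tcp_rot: [0.707, -0.707, -0.001, 0.001]
contact_force: [-0.8, 0.4, -1.0]
opening: 0.399
```

Call:
{"method": "apply_moves", "body": {
  "steps": [
    {"tx":0,"ty":0,"tz":-10,"wx":0,"wy":0,"wz":0},
    {"tx":0,"ty":0,"tz":-30,"wx":0,"wy":0,"wz":0},
    {"tx":0,"ty":0,"tz":-60,"wx":0,"wy":0,"wz":0},
    {"tx":0,"ty":0,"tz":-100,"wx":0,"wy":0,"wz":0},
    {"tx":-10,"ty":0,"tz":-120,"wx":0,"wy":0,"wz":0},
    {"tx":-40,"ty":0,"tz":-140,"wx":0,"wy":0,"wz":0},
    {"tx":-70,"ty":0,"tz":-150,"wx":0,"wy":0,"wz":0},
    {"tx":-70,"ty":0,"tz":-150,"wx":0,"wy":0,"wz":0},
    {"tx":-70,"ty":0,"tz":-150,"wx":0,"wy":0,"wz":0}
  ]
}}

```text
time: 10.7
eef_pos: [0.4783, -0.026, 0.3317]
tcp_rot: [0.708, -0.706, -0.0, 0.001]
contact_force: [-0.1, -0.4, 0.9]
opening: 0.401
```

Run:
```python
from h import *
st(); d=snap("w7");st()
```

```text
t 10.7 tcp [ 0.4783 -0.026   0.3317] x [ 0.002 -1.     0.001] z [-2.e-03 -8.e-04 -1.e+00] F [-0.1 -0.4  0.9] op 0.401 q [-0.27 -0.08  2.11 -0.    1.11  1.3 ]
t 10.75 tcp [ 0.4783 -0.0265  0.331 ] x [ 0.001 -1.     0.   ] z [-3.1e-03 -4.0e-04 -1.0e+00] F [ 0.2 -0.  -0.6] op 0.402 q [-0.27 -0.08  2.11 -0.    1.11  1.3 ]
```

View pics/w7.png

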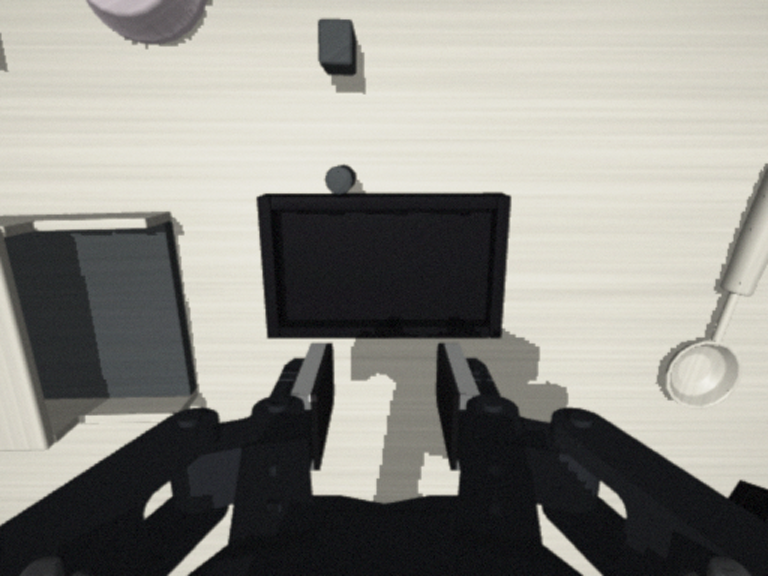

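The tray is flat beside the pin and square. Its centre is at y≈-0.026, its inner side touches or nearly touches the pin at px (340,190), and the jaws are open. Next I shut the fingers and bring them down behind the outer side, 40 mm right of centre.

Call:
{"method": "apply_moves", "body": {
  "steps": [
    {"tx":10,"ty":20,"tz":0,"wx":0,"wy":0,"wz":0},
    {"tx":25,"ty":42,"tz":10,"wx":0,"wy":0,"wz":0},
    {"tx":39,"ty":60,"tz":30,"wx":0,"wy":0,"wz":0},
    {"tx":39,"ty":66,"tz":50,"wx":0,"wy":0,"wz":0},
    {"tx":39,"ty":66,"tz":70,"wx":0,"wy":0,"wz":0},
    {"tx":39,"ty":66,"tz":80,"wx":0,"wy":0,"wz":0},
    {"tx":39,"ty":66,"tz":80,"wx":0,"wy":0,"wz":0},
    {"tx":39,"ty":66,"tz":80,"wx":0,"wy":0,"wz":0},
    {"tx":39,"ty":66,"tz":80,"wx":0,"wy":0,"wz":0}
  ],
  "hand": 0,
  "force": 30
}}

```text
time: 11.65
eef_pos: [0.4129, -0.0657, 0.2522]
tcp_rot: [0.707, -0.707, -0.0, 0.001]
contact_force: [-0.0, 0.4, -0.0]
opening: 0.001
```

Run:
```python
from h import *
st(); d=snap("w8");go([.412,-.0655,.187],-np.pi/2)
```

```text
t 11.65 tcp [ 0.4129 -0.0657  0.2522] x [ 0.001 -1.     0.001] z [-1.3e-03 -8.0e-04 -1.0e+00] F [-0.   0.4 -0. ] op 0.001 q [-0.4  -0.1   2.3  -0.    0.94  1.17]
move mm [-0.1  0.8 65.3] rot [ 0.0011 -0.0008  0.001 ]
```

View pics/w8.png

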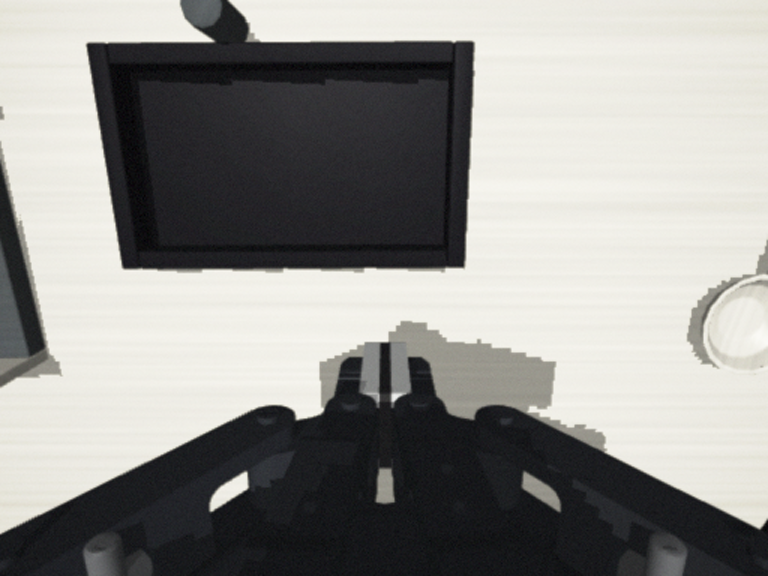

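Run:
```python
from h import *
d=pickle.load(open("w8.pkl","rb"))
for c in (124,464): print("outer z24",onz(d,(c/1.5,267/1.5),.024).round(4))
for c in (90,472): print("inner z0",onz(d,(c/1.5,42/1.5),.0).round(4))
print("rend",onz(d,(464/1.5,267/1.5),.024).round(4), "pinR foot", onz(d,(248/1.5,42/1.5),0).round(4))
print("fingertip front", onz(d,(385/1.5,342/1.5),.252-.174).round(4))
# arc rows in tool frame at start pose (tool x=-y, tool y=-x), TCP rel pin
n,l=110,65
p0=np.array([-121,-65.])
for k in range(0,31):
    f=np.radians(3*k); c,s=np.cos(f),np.sin(f)
    p=np.array([c*-n+s*l, s*-n-c*l]); 
    print(k,"tx",round(-(p[1]-p0[1]),1),"ty",round(-(p[0]-p0[0]),1),"wz",round(-f,3))
```

```text
outer z24 [0.4344 0.0479 0.024 ]
outer z24 [ 0.4344 -0.1002  0.024 ]
inner z0 [0.5281 0.0613 0.    ]
inner z0 [ 0.5283 -0.1032  0.    ]
rend [ 0.4344 -0.1002  0.024 ] pinR foot [ 0.5282 -0.0067  0.    ]
fingertip front [ 0.4219 -0.0657  0.078 ]
0 tx -0.0 ty -11.0 wz -0.0
1 tx 5.7 ty -14.6 wz -0.052
2 tx 11.1 ty -18.4 wz -0.105
3 tx 16.4 ty -22.5 wz -0.157
4 tx 21.4 ty -26.9 wz -0.209
5 tx 26.3 ty -31.6 wz -0.262
6 tx 30.8 ty -36.5 wz -0.314
7 tx 35.1 ty -41.6 wz -0.367
8 tx 39.1 ty -46.9 wz -0.419
9 tx 42.9 ty -52.5 wz -0.471
10 tx 46.3 ty -58.2 wz -0.524
11 tx 49.4 ty -64.1 wz -0.576
12 tx 52.2 ty -70.2 wz -0.628
13 tx 54.7 ty -76.4 wz -0.681
14 tx 56.9 ty -82.7 wz -0.733
15 tx 58.7 ty -89.2 wz -0.785
16 tx 60.2 ty -95.7 wz -0.838
17 tx 61.4 ty -102.3 wz -0.89
18 tx 62.2 ty -108.9 wz -0.942
19 tx 62.7 ty -115.6 wz -0.995
20 tx 62.8 ty -122.3 wz -1.047
21 tx 62.5 ty -129.0 wz -1.1
22 tx 61.9 ty -135.6 wz -1.152
23 tx 61.0 ty -142.3 wz -1.204
24 tx 59.7 ty -148.8 wz -1.257
25 tx 58.1 ty -155.3 wz -1.309
26 tx 56.1 ty -161.7 wz -1.361
27 tx 53.8 ty -168.0 wz -1.414
28 tx 51.2 ty -174.1 wz -1.466
29 tx 48.3 ty -180.2 wz -1.518
30 tx 45.0 ty -186.0 wz -1.571
```

Call:
{"method": "apply_moves", "body": {
  "steps": [
    {"tx":0,"ty":1,"tz":25,"wx":0,"wy":0,"wz":0},
    {"tx":0,"ty":1,"tz":45,"wx":0,"wy":0,"wz":0},
    {"tx":0,"ty":1,"tz":60,"wx":0,"wy":0,"wz":0},
    {"tx":0,"ty":1,"tz":65,"wx":0,"wy":0,"wz":0},
    {"tx":0,"ty":1,"tz":65,"wx":0,"wy":0,"wz":0}
  ]
}}

```text
time: 12.2
eef_pos: [0.4112, -0.0653, 0.1862]
tcp_rot: [0.707, -0.707, -0.001, 0.001]
contact_force: [0.3, -0.2, -0.4]
opening: 0.001
```

Outer side at x=0.4344; the fingers are low behind it with about 10 mm of gap. Swing, part 1: push along the arc about the pin.

Call:
{"method": "apply_moves", "body": {
  "steps": [
    {"tx":0,"ty":-6,"tz":0,"wx":0,"wy":0,"wz":0},
    {"tx":0,"ty":-11,"tz":0,"wx":0,"wy":0,"wz":0},
    {"tx":5.7,"ty":-14.6,"tz":0,"wx":0,"wy":0,"wz":-0.052},
    {"tx":11.1,"ty":-18.4,"tz":0,"wx":0,"wy":0,"wz":-0.105},
    {"tx":16.4,"ty":-22.5,"tz":0,"wx":0,"wy":0,"wz":-0.157},
    {"tx":21.4,"ty":-26.9,"tz":0,"wx":0,"wy":0,"wz":-0.209},
    {"tx":26.3,"ty":-31.6,"tz":0,"wx":0,"wy":0,"wz":-0.262},
    {"tx":30.8,"ty":-36.5,"tz":0,"wx":0,"wy":0,"wz":-0.314},
    {"tx":30.8,"ty":-36.5,"tz":0,"wx":0,"wy":0,"wz":-0.314}
  ]
}}

```text
time: 13.1
eef_pos: [0.4488, -0.0968, 0.1871]
tcp_rot: [0.809, -0.588, 0.0, 0.001]
contact_force: [0.4, 0.7, 0.3]
opening: 0.003
```

Run:
```python
from h import *
st(); d=snap("w9")
```

```text
t 13.1 tcp [ 0.4488 -0.0968  0.1871] x [ 0.309 -0.951  0.001] z [-7.0e-04 -1.2e-03 -1.0e+00] F [0.4 0.7 0.3] op 0.003 q [-0.43  0.12  2.23 -0.    0.79  0.82]
```

View pics/w9.png

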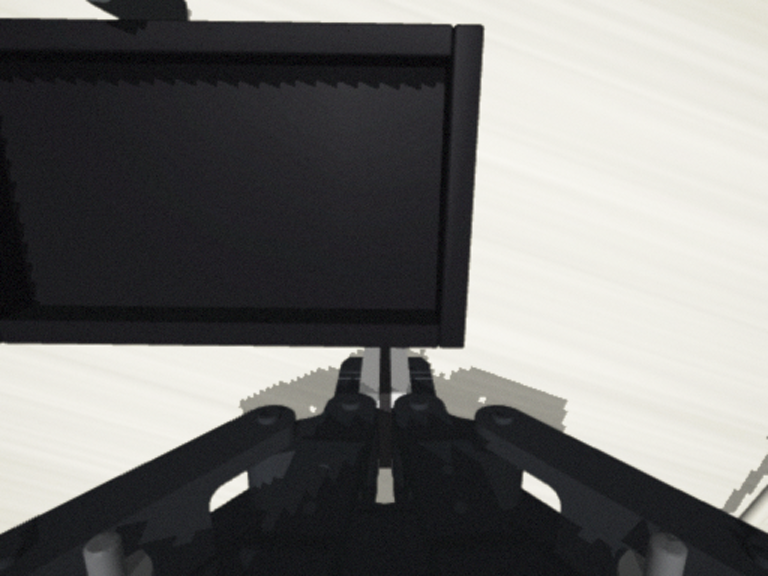

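The tray swings with the fingers and stays against the pin, whose foot shows at (150,15). Continuing the arc.

Call:
{"method": "apply_moves", "body": {
  "steps": [
    {"tx":5.7,"ty":-3.6,"tz":0,"wx":0,"wy":0,"wz":-0.052},
    {"tx":11.1,"ty":-7.4,"tz":0,"wx":0,"wy":0,"wz":-0.105},
    {"tx":16.4,"ty":-11.5,"tz":0,"wx":0,"wy":0,"wz":-0.157},
    {"tx":21.4,"ty":-15.9,"tz":0,"wx":0,"wy":0,"wz":-0.209},
    {"tx":26.3,"ty":-20.6,"tz":0,"wx":0,"wy":0,"wz":-0.262},
    {"tx":30.8,"ty":-25.5,"tz":0,"wx":0,"wy":0,"wz":-0.314},
    {"tx":35.1,"ty":-30.6,"tz":0,"wx":0,"wy":0,"wz":-0.367},
    {"tx":39.1,"ty":-35.9,"tz":0,"wx":0,"wy":0,"wz":-0.419},
    {"tx":42.9,"ty":-41.5,"tz":0,"wx":0,"wy":0,"wz":-0.471},
    {"tx":46.3,"ty":-47.2,"tz":0,"wx":0,"wy":0,"wz":-0.524},
    {"tx":49.4,"ty":-53.1,"tz":0,"wx":0,"wy":0,"wz":-0.576},
    {"tx":52.2,"ty":-59.2,"tz":0,"wx":0,"wy":0,"wz":-0.628}
  ]
}}

```text
time: 14.35
eef_pos: [0.5202, -0.1273, 0.1861]
tcp_rot: [0.951, -0.308, -0.002, 0.001]
contact_force: [-0.7, 0.5, 0.2]
opening: -0.001
```

Run:
```python
from h import *
s,R=st(); d=snap("w10"); t=cam("top"); save("t10",t["img"][60:260,160:360],3)
f=np.radians(54);c,s_=np.cos(f),np.sin(f);n,l=110,65
print("want",.533+(c*-n+s_*l)/1000,-.0003+(s_*-n-c*l)/1000)
```

```text
t 14.35 tcp [ 0.5202 -0.1273  0.1861] x [ 0.81  -0.586 -0.003] z [-3.4e-03 -1.0e-04 -1.0e+00] F [-0.7  0.5  0.2] op -0.001 q [-0.43  0.28  2.04 -0.    0.83  0.2 ]
want 0.5209297268821995 -0.12749791078025496
```

View pics/w10.png

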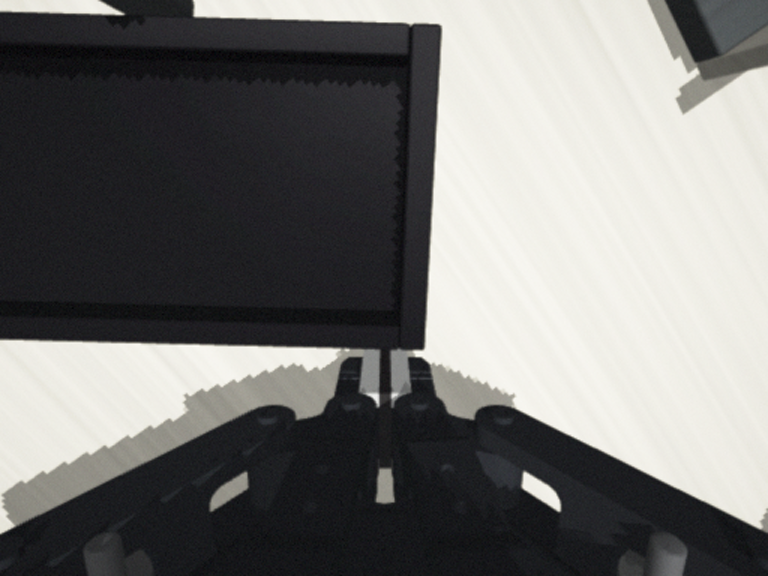

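View pics/t10.png

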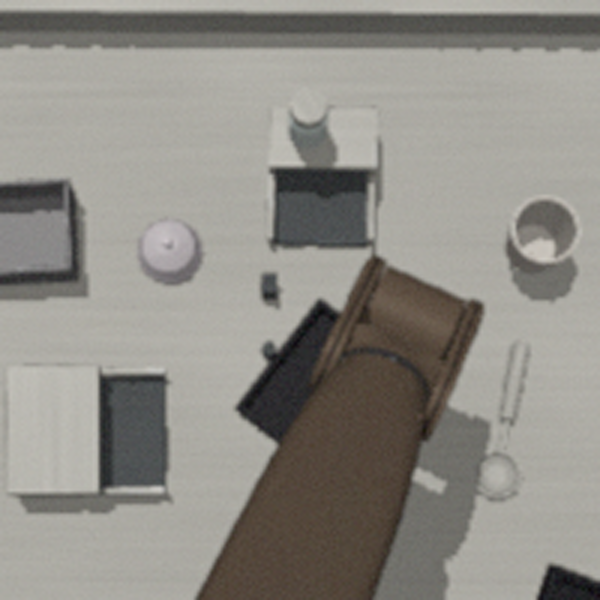

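The tray is sliding lengthwise under the push: its free end is now only about 12 mm beyond the fingers. I'll measure that before going on.

Run:
```python
from h import *
for tag,a,b,pinR in (("w9",(464,347),(483,25),None),("w10",(425,348),(441,26),None)):
    d=pickle.load(open(tag+".pkl","rb"))
    A=onz(d,np.array(a)/1.5,.024)[:2];B=onz(d,np.array(b)/1.5,.024)[:2]
    v=B-A; print(tag,A.round(4),B.round(4),"w",np.linalg.norm(v).round(4),"ang of inner normal",np.degrees(np.arctan2(v[1],v[0])).round(1))
    n=v/np.linalg.norm(v); ax=np.array([n[1],-n[0]])  # tray +x
    P=np.array([.533,-.0003]); E=(A+B)/2; C=E-ax*.075
    print("centre",C.round(4),"along from pin",((C-P)@ax*1000).round(1),"pin gap",((P-C)@n*1000-53).round(1))
```

```text
w9 [ 0.4678 -0.1162] [ 0.5524 -0.0895] w 0.0886 ang of inner normal 17.5
centre [ 0.4875 -0.0313] along from pin 15.9 pin gap -0.2
w10 [ 0.5371 -0.1246] [ 0.5903 -0.0545] w 0.088 ang of inner normal 52.8
centre [ 0.5039 -0.0442] along from pin 3.3 pin gap -0.4
```

Centre is only 3 mm along from the pin (25 at the start), although the inner side still touches the pin. I'll back the fingers off, move them 27 mm towards the pin so they stay about 35–40 mm from the tray's centre, and go on.

Run:
```python
import numpy as np
l,n=38,110
for k in range(0,13):
    f=np.radians(3*k);print(k,round(l*np.cos(f)+n*np.sin(f)-l,1),round(-l*np.sin(f)+n*np.cos(f)-n,1),round(-f,3))
```

```text
0 0.0 0.0 -0.0
1 5.7 -2.1 -0.052
2 11.3 -4.6 -0.105
3 16.7 -7.3 -0.157
4 22.0 -10.3 -0.209
5 27.2 -13.6 -0.262
6 32.1 -17.1 -0.314
7 36.9 -20.9 -0.367
8 41.5 -25.0 -0.419
9 45.8 -29.2 -0.471
10 49.9 -33.7 -0.524
11 53.8 -38.4 -0.576
12 57.4 -43.3 -0.628
```

Call:
{"method": "apply_moves", "body": {
  "steps": [
    {"tx":0,"ty":6,"tz":0,"wx":0,"wy":0,"wz":0},
    {"tx":-8,"ty":10,"tz":0,"wx":0,"wy":0,"wz":0},
    {"tx":-20,"ty":10,"tz":0,"wx":0,"wy":0,"wz":0},
    {"tx":-27,"ty":10,"tz":0,"wx":0,"wy":0,"wz":0},
    {"tx":-27,"ty":5,"tz":0,"wx":0,"wy":0,"wz":0},
    {"tx":-27,"ty":1,"tz":0,"wx":0,"wy":0,"wz":0},
    {"tx":-27,"ty":0,"tz":0,"wx":0,"wy":0,"wz":0}
  ]
}}

```text
time: 15.15
eef_pos: [0.4987, -0.1112, 0.1863]
tcp_rot: [0.951, -0.309, -0.001, 0.0]
contact_force: [0.2, -0.4, 0.9]
opening: -0.001
```

Call:
{"method": "apply_moves", "body": {
  "steps": [
    {"tx":5.7,"ty":-2.1,"tz":0,"wx":0,"wy":0,"wz":-0.052},
    {"tx":11.3,"ty":-4.6,"tz":0,"wx":0,"wy":0,"wz":-0.105},
    {"tx":16.7,"ty":-7.3,"tz":0,"wx":0,"wy":0,"wz":-0.157},
    {"tx":22,"ty":-10.3,"tz":0,"wx":0,"wy":0,"wz":-0.209},
    {"tx":27.2,"ty":-13.6,"tz":0,"wx":0,"wy":0,"wz":-0.262},
    {"tx":32.1,"ty":-17.1,"tz":0,"wx":0,"wy":0,"wz":-0.314},
    {"tx":36.9,"ty":-20.9,"tz":0,"wx":0,"wy":0,"wz":-0.367},
    {"tx":41.5,"ty":-25,"tz":0,"wx":0,"wy":0,"wz":-0.419}
  ]
}}

```text
time: 15.95
eef_pos: [0.5469, -0.1158, 0.1857]
tcp_rot: [0.995, -0.103, -0.002, 0.0]
contact_force: [-0.6, -0.3, -0.9]
opening: 0.001
```

Run:
```python
from h import *
s,R=st(); d=snap("w11"); t=cam("top"); save("t11",t["img"][60:260,160:360],3)
```

```text
t 15.95 tcp [ 0.5469 -0.1158  0.1857] x [ 0.979 -0.205 -0.003] z [-3.6e-03 -3.0e-04 -1.0e+00] F [-0.6 -0.3 -0.9] op 0.001 q [-0.39  0.32  1.99 -0.    0.84 -0.18]
```

View pics/w11.png

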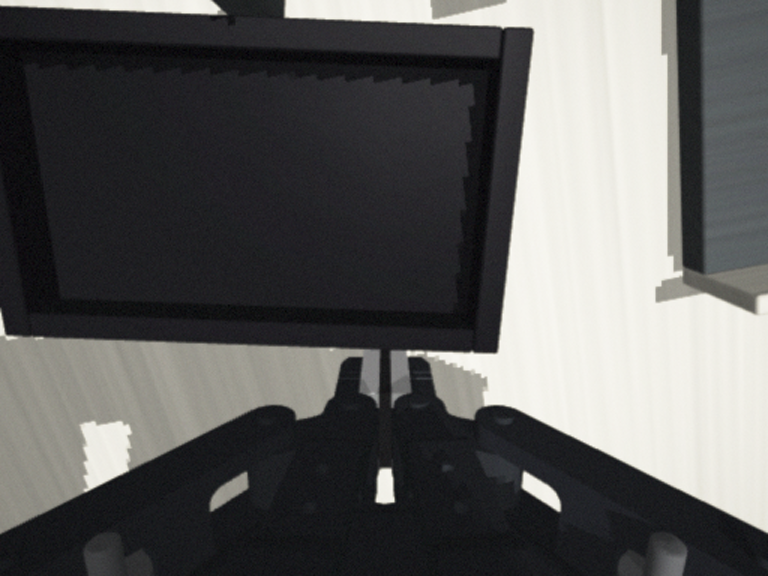

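View pics/t11.png

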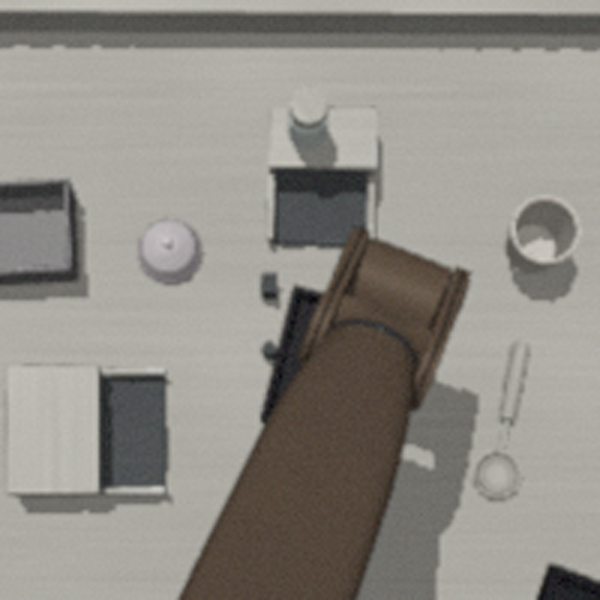

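```bash
cat >> h.py <<'E'
def trayend(tag,a,b,z=.024):
    d=pickle.load(open(tag+".pkl","rb"))
    A=onz(d,np.array(a)/1.5,z)[:2];B=onz(d,np.array(b)/1.5,z)[:2]
    v=B-A; n=v/np.linalg.norm(v); ax=np.array([n[1],-n[0]]);P=np.array([.533,-.0003]); E=(A+B)/2; C=E-ax*.075
    print(tag,A.round(4),B.round(4),"w",np.linalg.norm(v).round(4),"tray deg",np.degrees(np.arctan2(v[1],v[0])).round(1),"C",C.round(4),"along",((C-P)@ax*1000).round(1),"gap",((P-C)@n*1000-53).round(1))
E
python3 - <<'E'
from h import *
trayend("w11",(498,352),(532,29))
E
```

```text
w11 [ 0.5828 -0.1121] [ 0.6036 -0.0262] w 0.0884 tray deg 76.4 C [ 0.5203 -0.0515] along -0.3 gap -0.2
```

Call:
{"method": "apply_moves", "body": {
  "steps": [
    {"tx":5.7,"ty":-2.1,"tz":0,"wx":0,"wy":0,"wz":-0.052},
    {"tx":11.3,"ty":-4.6,"tz":0,"wx":0,"wy":0,"wz":-0.105},
    {"tx":16.7,"ty":-7.3,"tz":0,"wx":0,"wy":0,"wz":-0.157},
    {"tx":21.7,"ty":-10.1,"tz":0,"wx":0,"wy":0,"wz":-0.206},
    {"tx":21.5,"ty":-11.1,"tz":0,"wx":0,"wy":0,"wz":-0.206},
    {"tx":21.3,"ty":-12.1,"tz":0,"wx":0,"wy":0,"wz":-0.206},
    {"tx":21.3,"ty":-12.1,"tz":0,"wx":0,"wy":0,"wz":-0.206}
  ]
}}

```text
time: 16.75
eef_pos: [0.5703, -0.1092, 0.1864]
tcp_rot: [1.0, -0.002, 0.0, 0.002]
contact_force: [1.7, -4.6, -0.8]
opening: -0.001
```

Run:
```python
from h import *
s,R=st(); d=snap("w12")
```

```text
t 16.75 tcp [ 0.5703 -0.1092  0.1864] x [ 1.    -0.004  0.001] z [ 6.e-04 -3.e-03 -1.e+00] F [ 1.7 -4.6 -0.8] op -0.001 q [-0.36  0.36  1.93 -0.    0.85 -0.36]
```

View pics/w12.png

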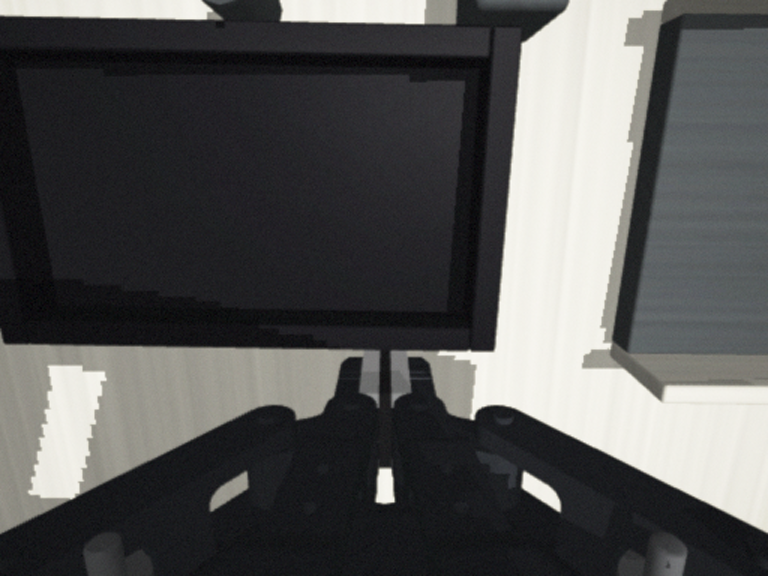

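Call:
{"method": "apply_moves", "body": {
  "steps": [
    {"tx":0,"ty":-0.7,"tz":0,"wx":0,"wy":0,"wz":0},
    {"tx":0,"ty":-1.5,"tz":0,"wx":0,"wy":0,"wz":0},
    {"tx":0,"ty":-1.5,"tz":0,"wx":0,"wy":0,"wz":0}
  ]
}}

```text
time: 17.1
eef_pos: [0.5706, -0.1086, 0.1869]
tcp_rot: [1.0, -0.002, 0.001, 0.003]
contact_force: [2.3, -7.9, -1.8]
opening: 0.0
```

Run:
```python
from h import *
s,R=st(); trayend("w12",(495,351),(520,28)); d=snap("w13")
```

```text
t 17.1 tcp [ 0.5706 -0.1086  0.1869] x [ 1.    -0.004  0.002] z [ 0.0021 -0.0052 -1.    ] F [ 2.3 -7.9 -1.8] op 0.0 q [-0.36  0.36  1.93 -0.01  0.85 -0.35]
w12 [ 0.6048 -0.0988] [ 0.6057 -0.0101] w 0.0887 tray deg 89.4 C [ 0.5302 -0.0536] along -2.2 gap 0.3
```

View pics/w13.png

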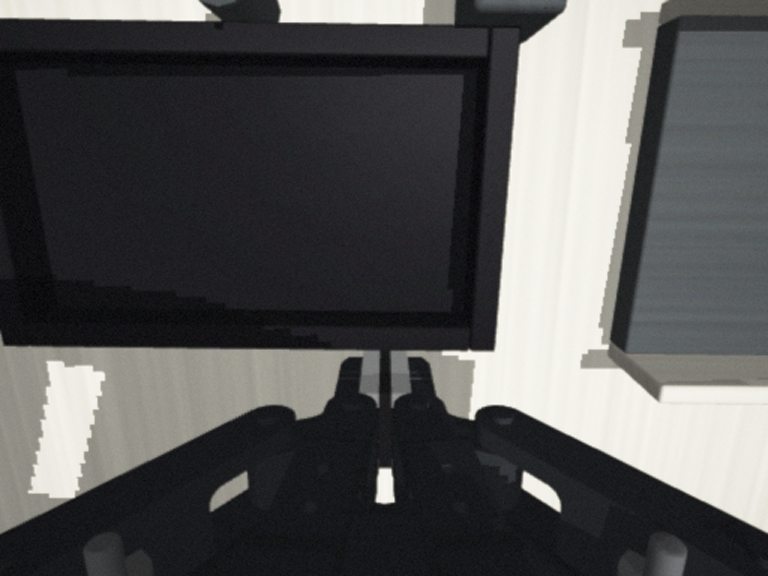

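The tray is pressed flat: 8 N firm, angle within 0.6° and gap within 0.5 mm. Both the pin (240,10) and the block (510,15) sit on its inner side. Backing off and going over its other end.

Call:
{"method": "apply_moves", "body": {
  "steps": [
    {"tx":0,"ty":5,"tz":0,"wx":0,"wy":0,"wz":0},
    {"tx":0,"ty":12,"tz":0,"wx":0,"wy":0,"wz":0},
    {"tx":0,"ty":12,"tz":-20,"wx":0,"wy":0,"wz":0},
    {"tx":0,"ty":12,"tz":-50,"wx":0,"wy":0,"wz":0},
    {"tx":-15,"ty":0,"tz":-85,"wx":0,"wy":0,"wz":0},
    {"tx":-45,"ty":-20,"tz":-100,"wx":0,"wy":0,"wz":0},
    {"tx":-80,"ty":-40,"tz":-100,"wx":0,"wy":0,"wz":0},
    {"tx":-105,"ty":-55,"tz":-100,"wx":0,"wy":0,"wz":0},
    {"tx":-111,"ty":-55,"tz":-100,"wx":0,"wy":0,"wz":0},
    {"tx":-111,"ty":-55,"tz":-100,"wx":0,"wy":0,"wz":0},
    {"tx":-111,"ty":-55,"tz":-100,"wx":0,"wy":0,"wz":0}
  ],
  "hand": 0.45
}}

```text
time: 18.25
eef_pos: [0.46, -0.052, 0.2866]
tcp_rot: [1.0, -0.002, -0.001, 0.0]
contact_force: [-0.6, 0.2, 0.3]
opening: 0.451
```

Run:
```python
from h import *
s,R=st(); d=snap("w14"); go([.4595,-.0535,.25],0)
```

```text
t 18.25 tcp [ 0.46   -0.052   0.2866] x [ 1.    -0.004 -0.002] z [-1.6e-03 -3.0e-04 -1.0e+00] F [-0.6  0.2  0.3] op 0.451 q [-0.33 -0.05  2.18 -0.    1.01 -0.33]
move mm [-0.6  1.3 36.5] rot [ 0.0003  0.0019 -0.0038]
```

View pics/w14.png

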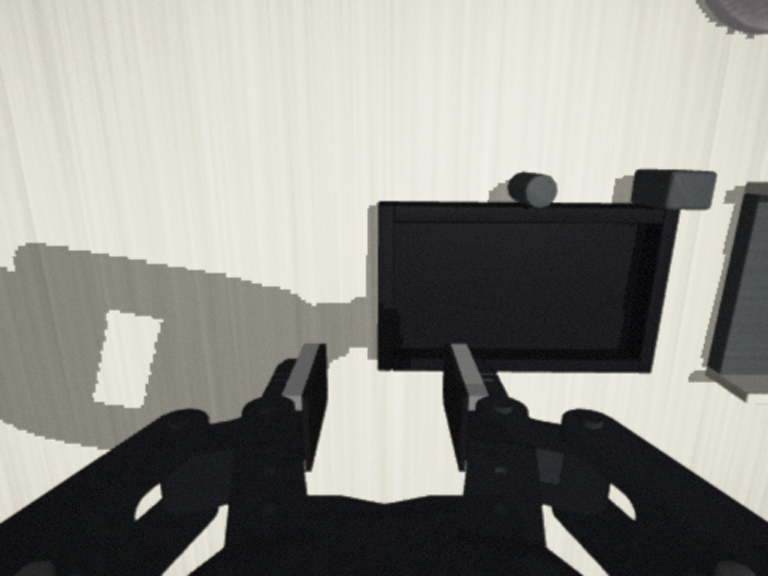

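It lies flat against pin (530,205) and block (672,208); the near end wall is at px 379–394. Measuring the end and rack now.

Run:
```python
from h import *
d=pickle.load(open("w14.pkl","rb"))
for u in [(379,370),(379,202),(651,372),(380,203)]: print(u,onz(d,np.array(u)/1.5,.024).round(4),onz(d,np.array(u)/1.5,0).round(4))
save("w14c",d["img"][100:270,220:512],2.6)
```

```text
(379, 370) [ 0.4568 -0.0963  0.024 ] [ 0.4564 -0.108   0.    ]
(379, 202) [ 0.4575 -0.0057  0.024 ] [ 0.4571 -0.008   0.    ]
(651, 372) [ 0.6051 -0.0979  0.024 ] [ 0.6201 -0.1097  0.    ]
(380, 203) [ 0.458  -0.0062  0.024 ] [ 0.4577 -0.0086  0.    ]
```

View pics/w14c.png

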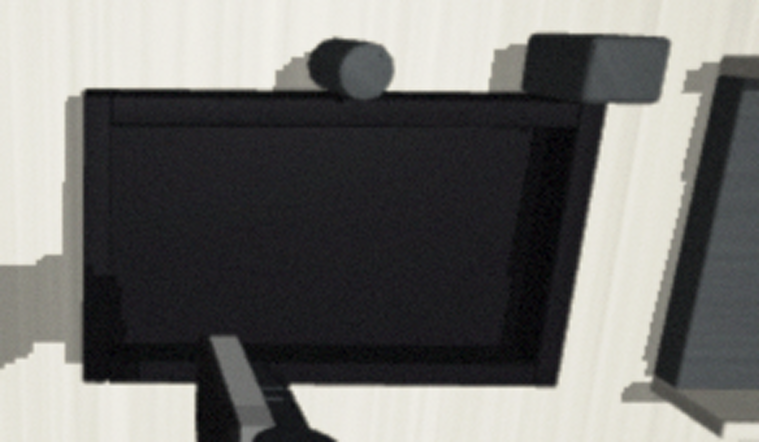

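Call:
{"method": "apply_moves", "body": {
  "steps": [
    {"tx":1,"ty":0.5,"tz":30,"wx":0,"wy":0,"wz":0},
    {"tx":1,"ty":0.5,"tz":60,"wx":0,"wy":0.001,"wz":0},
    {"tx":1,"ty":0.5,"tz":80,"wx":0,"wy":0.001,"wz":0},
    {"tx":1,"ty":0.5,"tz":95,"wx":0,"wy":0.001,"wz":0},
    {"tx":1,"ty":0.5,"tz":103,"wx":0,"wy":0.001,"wz":0},
    {"tx":1,"ty":0.5,"tz":103,"wx":0,"wy":0.001,"wz":0},
    {"tx":1,"ty":0.5,"tz":103,"wx":0,"wy":0.001,"wz":0}
  ]
}}

```text
time: 19.0
eef_pos: [0.4607, -0.0524, 0.1835]
tcp_rot: [1.0, -0.002, -0.001, 0.0]
contact_force: [-0.5, 0.4, -0.3]
opening: 0.448
```

Call:
{"method": "apply_moves", "body": {
  "steps": [
    {"tx":0,"ty":0,"tz":0,"wx":0,"wy":0,"wz":0},
    {"tx":0,"ty":0,"tz":0,"wx":0,"wy":0,"wz":0},
    {"tx":0,"ty":0,"tz":0,"wx":0,"wy":0,"wz":0},
    {"tx":0,"ty":0,"tz":0,"wx":0,"wy":0,"wz":0},
    {"tx":0,"ty":0,"tz":0,"wx":0,"wy":0,"wz":0},
    {"tx":0,"ty":0,"tz":0,"wx":0,"wy":0,"wz":0}
  ],
  "hand": 0,
  "force": 80
}}

```text
time: 19.6
eef_pos: [0.4605, -0.0522, 0.1843]
tcp_rot: [1.0, -0.002, -0.0, 0.0]
contact_force: [-1.9, -0.2, 6.6]
opening: 0.066
```

Run:
```python
from h import *
s,R=st(); d=snap("w15")
```

```text
t 19.6 tcp [ 0.4605 -0.0522  0.1843] x [ 1.    -0.003 -0.   ] z [-2.e-04 -6.e-04 -1.e+00] F [-1.9 -0.2  6.6] op 0.066 q [-0.33  0.14  2.22 -0.    0.79 -0.33]
```

View pics/w15.png

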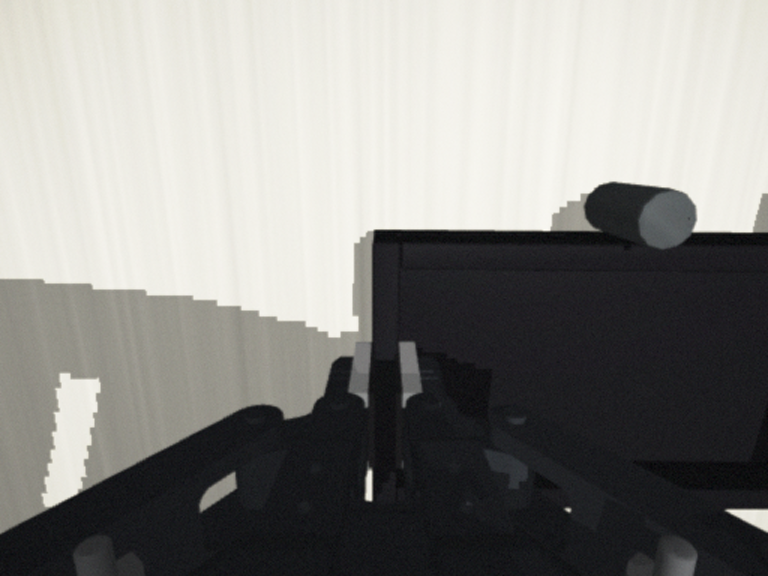

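Gripped (opening 0.066). Lifting 19 mm with 1 mm of clearance away from the pin, then looking.

Call:
{"method": "apply_moves", "body": {
  "steps": [
    {"tx":0,"ty":0.5,"tz":-3,"wx":0,"wy":0,"wz":0},
    {"tx":0,"ty":1,"tz":-7,"wx":0,"wy":0,"wz":0},
    {"tx":0,"ty":1,"tz":-12,"wx":0,"wy":0,"wz":0},
    {"tx":0,"ty":1,"tz":-16,"wx":0,"wy":0,"wz":0},
    {"tx":0,"ty":1,"tz":-19,"wx":0,"wy":0,"wz":0},
    {"tx":7,"ty":1,"tz":-19,"wx":0,"wy":0,"wz":0},
    {"tx":17,"ty":1,"tz":-19,"wx":0,"wy":0,"wz":0},
    {"tx":25,"ty":1,"tz":-19,"wx":0,"wy":0,"wz":0},
    {"tx":30,"ty":1,"tz":-19,"wx":0,"wy":0,"wz":0},
    {"tx":30,"ty":1,"tz":-19,"wx":0,"wy":0,"wz":0}
  ]
}}

```text
time: 20.65
eef_pos: [0.491, -0.0532, 0.2021]
tcp_rot: [1.0, -0.001, -0.001, 0.0]
contact_force: [0.4, -1.4, -1.9]
opening: 0.068
```

Run:
```python
from h import *
s,R=st(); d=snap("w16"); t=cam("top"); save("t16",t["img"][80:220,200:340],4);c=cam("scene"); save("s16",c["img"][170:280,130:320],4)
```

```text
t 20.65 tcp [ 0.491  -0.0532  0.2021] x [ 1.    -0.003 -0.001] z [-1.e-03 -1.e-04 -1.e+00] F [ 0.4 -1.4 -1.9] op 0.068 q [-0.31  0.16  2.14 -0.    0.84 -0.31]
```

View pics/w16.png

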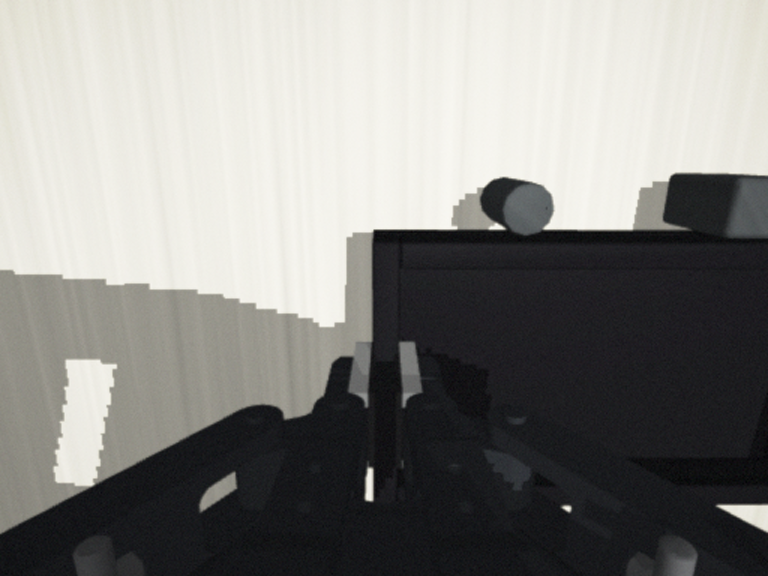

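View pics/t16.png

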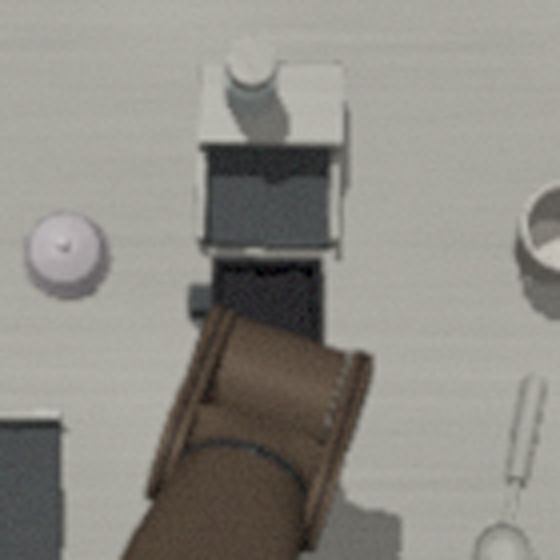

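View pics/s16.png

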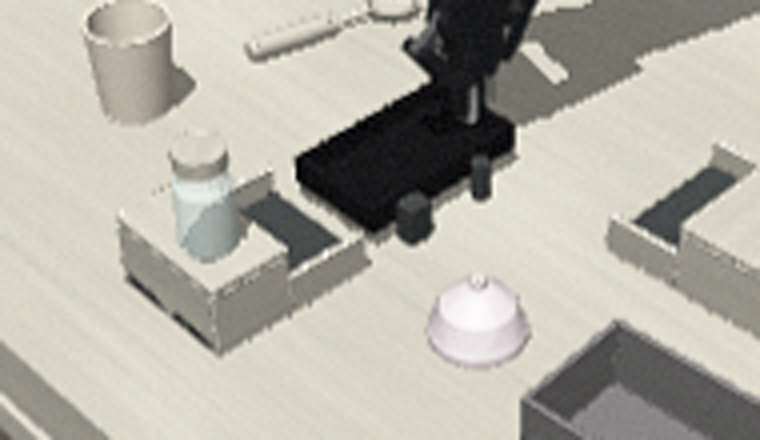

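The tray is level and lined up with the rack: in the top crop the tray spans px 213–323 inside rack walls at 207–331. Advancing over the rack floor.

Call:
{"method": "apply_moves", "body": {
  "steps": [
    {"tx":7,"ty":1,"tz":0,"wx":0,"wy":0,"wz":0},
    {"tx":18,"ty":1,"tz":0,"wx":0,"wy":0,"wz":0},
    {"tx":30,"ty":1,"tz":0,"wx":0,"wy":0,"wz":0},
    {"tx":42,"ty":1,"tz":0,"wx":0,"wy":0,"wz":0},
    {"tx":54,"ty":1,"tz":0,"wx":0,"wy":0,"wz":0},
    {"tx":66,"ty":1,"tz":0,"wx":0,"wy":0,"wz":0},
    {"tx":76,"ty":1,"tz":0,"wx":0,"wy":0,"wz":0},
    {"tx":80,"ty":1,"tz":0,"wx":0,"wy":0,"wz":0},
    {"tx":80,"ty":1,"tz":0,"wx":0,"wy":0,"wz":0},
    {"tx":80,"ty":1,"tz":2,"wx":0,"wy":0,"wz":0},
    {"tx":80,"ty":1,"tz":3,"wx":0,"wy":0,"wz":0}
  ]
}}

```text
time: 21.9
eef_pos: [0.5694, -0.0542, 0.1984]
tcp_rot: [1.0, -0.002, -0.002, -0.0]
contact_force: [-0.2, 0.6, -2.8]
opening: 0.068
```

Run:
```python
from h import *
s,R=st(); d=snap("w17"); t=cam("top"); save("t17",t["img"][80:220,200:340],4);c=cam("scene"); save("s17",c["img"][170:280,130:320],4)
```

```text
t 21.9 tcp [ 0.5694 -0.0542  0.1984] x [ 1.    -0.003 -0.003] z [-3.1e-03  3.0e-04 -1.0e+00] F [-0.2  0.6 -2.8] op 0.068 q [-0.27  0.32  1.95 -0.    0.87 -0.27]
```

View pics/w17.png

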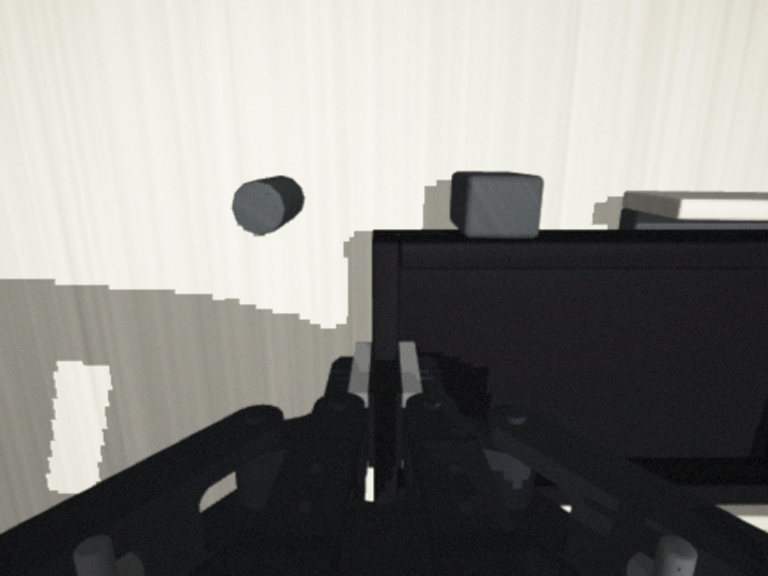

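View pics/t17.png

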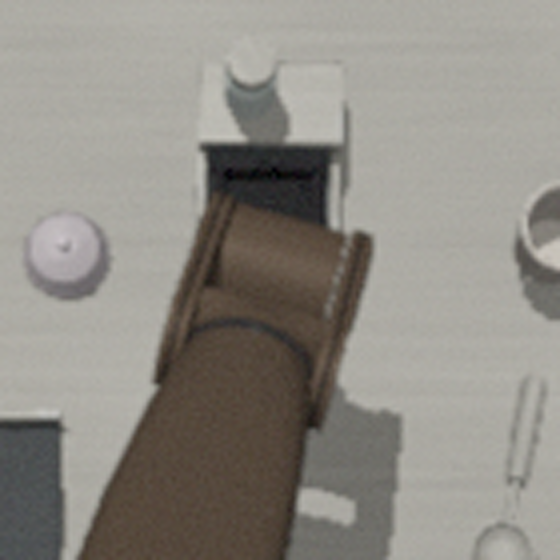

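View pics/s17.png

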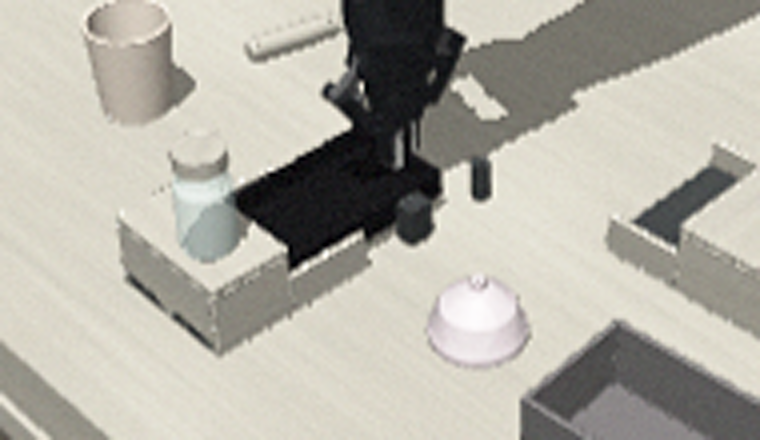

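Inside the rack with no contact forces. Lowering to touch the rack floor.

Call:
{"method": "apply_moves", "body": {
  "steps": [
    {"tx":0,"ty":0,"tz":1,"wx":0,"wy":0,"wz":0},
    {"tx":0,"ty":0,"tz":2,"wx":0,"wy":0,"wz":0},
    {"tx":0,"ty":0,"tz":2,"wx":0,"wy":0,"wz":0}
  ]
}}

```text
time: 22.35
eef_pos: [0.57, -0.0544, 0.197]
tcp_rot: [1.0, -0.002, -0.001, 0.0]
contact_force: [-0.5, -0.1, -1.5]
opening: 0.067
```

Call:
{"method": "apply_moves", "body": {
  "steps": [
    {"tx":0,"ty":0,"tz":0.5,"wx":0,"wy":0,"wz":0},
    {"tx":0,"ty":0,"tz":1,"wx":0,"wy":0,"wz":0},
    {"tx":0,"ty":0,"tz":1,"wx":0,"wy":0,"wz":0}
  ]
}}

```text
time: 22.65
eef_pos: [0.5701, -0.0544, 0.1962]
tcp_rot: [1.0, -0.002, -0.001, 0.0]
contact_force: [-0.5, 0.3, -0.2]
opening: 0.065
```

Call:
{"method": "apply_moves", "body": {
  "steps": [
    {"tx":6,"ty":0,"tz":0,"wx":0,"wy":0,"wz":0},
    {"tx":14,"ty":0,"tz":0,"wx":0,"wy":0,"wz":0},
    {"tx":23,"ty":0,"tz":0,"wx":0,"wy":0,"wz":0},
    {"tx":32,"ty":0,"tz":0,"wx":0,"wy":0,"wz":0},
    {"tx":41,"ty":0,"tz":0,"wx":0,"wy":0,"wz":0},
    {"tx":49,"ty":0,"tz":0,"wx":0,"wy":0,"wz":0},
    {"tx":55,"ty":0,"tz":0,"wx":0,"wy":0,"wz":0},
    {"tx":58,"ty":0,"tz":0,"wx":0,"wy":0,"wz":0},
    {"tx":58,"ty":0,"tz":0,"wx":0,"wy":0,"wz":0}
  ]
}}

```text
time: 23.55
eef_pos: [0.6288, -0.0546, 0.1963]
tcp_rot: [1.0, -0.001, 0.0, 0.0]
contact_force: [-0.2, -0.3, 4.0]
opening: 0.062
```

Call:
{"method": "apply_moves", "body": {
  "steps": [
    {"tx":2,"ty":0,"tz":0,"wx":0,"wy":0,"wz":0},
    {"tx":4,"ty":0,"tz":0,"wx":0,"wy":0,"wz":0},
    {"tx":5.5,"ty":0,"tz":0,"wx":0,"wy":0,"wz":0},
    {"tx":7,"ty":0,"tz":0,"wx":0,"wy":0,"wz":0},
    {"tx":7,"ty":0,"tz":0,"wx":0,"wy":0,"wz":0}
  ]
}}

```text
time: 24.05
eef_pos: [0.6351, -0.0545, 0.1963]
tcp_rot: [1.0, -0.001, -0.001, 0.0]
contact_force: [-3.6, 0.1, 6.0]
opening: 0.064
```

Call:
{"method": "apply_moves", "body": {
  "steps": [
    {"tx":0.7,"ty":0,"tz":-0.3,"wx":0,"wy":0,"wz":0},
    {"tx":1.5,"ty":0,"tz":-0.3,"wx":0,"wy":0,"wz":0},
    {"tx":1.5,"ty":0,"tz":-0.3,"wx":0,"wy":0,"wz":0}
  ]
}}

```text
time: 24.35
eef_pos: [0.6363, -0.0545, 0.1963]
tcp_rot: [1.0, -0.001, -0.002, -0.0]
contact_force: [-4.4, 0.9, 5.2]
opening: 0.064
```

Call:
{"method": "apply_moves", "body": {
  "steps": [
    {"tx":0.7,"ty":0,"tz":0,"wx":0,"wy":0,"wz":0},
    {"tx":1.5,"ty":0,"tz":0,"wx":0,"wy":0,"wz":0},
    {"tx":1.5,"ty":0,"tz":0,"wx":0,"wy":0,"wz":0}
  ]
}}

```text
time: 24.65
eef_pos: [0.6371, -0.0545, 0.1963]
tcp_rot: [1.0, -0.001, -0.004, -0.0]
contact_force: [-9.1, -0.9, 9.7]
opening: 0.066
```

Call:
{"method": "apply_moves", "body": {
  "steps": [
    {"tx":0.6,"ty":0,"tz":-0.3,"wx":0,"wy":0,"wz":0},
    {"tx":1.2,"ty":0,"tz":-0.3,"wx":0,"wy":0,"wz":0},
    {"tx":1.2,"ty":0,"tz":-0.3,"wx":0,"wy":0,"wz":0}
  ]
}}

```text
time: 24.95
eef_pos: [0.6377, -0.0546, 0.1963]
tcp_rot: [1.0, -0.001, -0.005, -0.0]
contact_force: [-11.6, -0.9, 10.1]
opening: 0.062
```

Run:
```python
from h import *
s,R=st(); d=snap("w18"); t=cam("top"); save("t18",t["img"][80:220,200:340],4);c=cam("scene"); save("s18",c["img"][170:280,130:320],4)
```

```text
t 24.95 tcp [ 0.6377 -0.0546  0.1963] x [ 1.    -0.002 -0.011] z [-1.080e-02  5.000e-04 -9.999e-01] F [-11.6  -0.9  10.1] op 0.062 q [-0.24  0.45  1.78 -0.    0.92 -0.24]
```

View pics/w18.png

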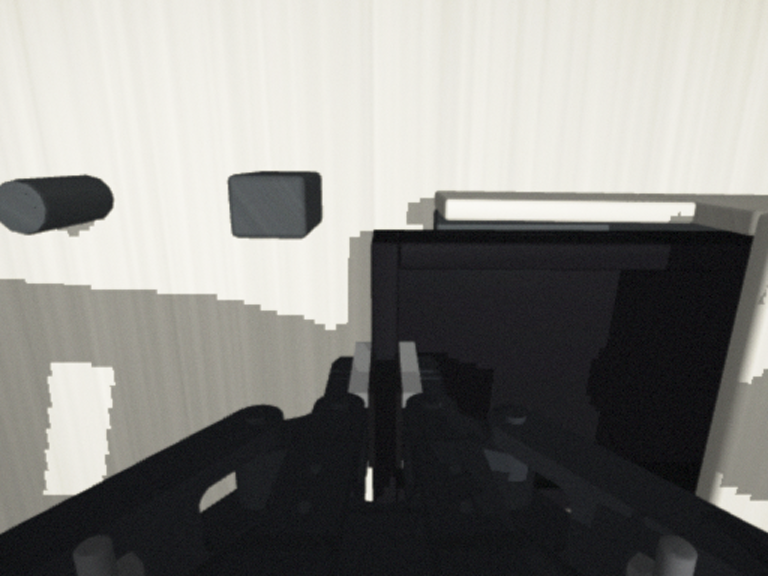

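View pics/s18.png

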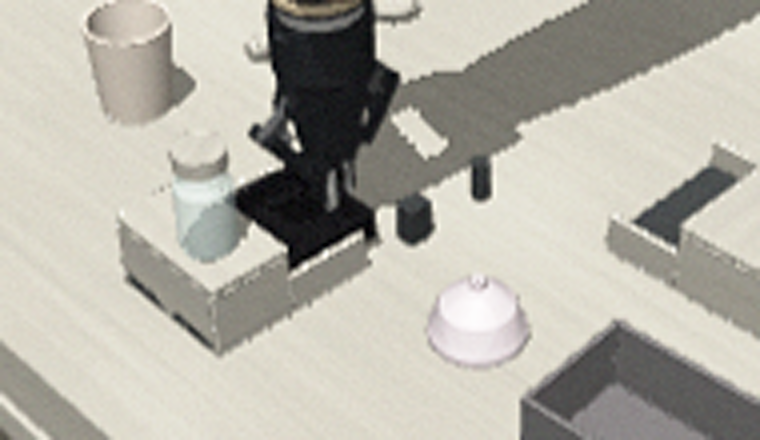

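Run:
```python
from h import *
d=pickle.load(open("w18.pkl","rb"))
for n,u,z in [("tray end rim",(373,240),.036),("tray end bot",(373,231),.012),("wall front top in",(446,220),.034),("wall front outer top",(446,198),.034),("floor lip",(436,230),.012),("stop near R edge top",(306,237),.035)]: print(n,onz(d,np.array(u)/1.5,z).round(4))
save("w18c",d["img"][115:190,130:330],4)
```

```text
tray end rim [ 0.6333 -0.0088  0.036 ]
tray end bot [ 0.6325 -0.01    0.012 ]
wall front top in [ 0.6539 -0.0034  0.034 ]
wall front outer top [0.6537 0.0027 0.034 ]
floor lip [ 0.6533 -0.0097  0.012 ]
stop near R edge top [ 0.6143 -0.0081  0.035 ]
```

View pics/w18c.png

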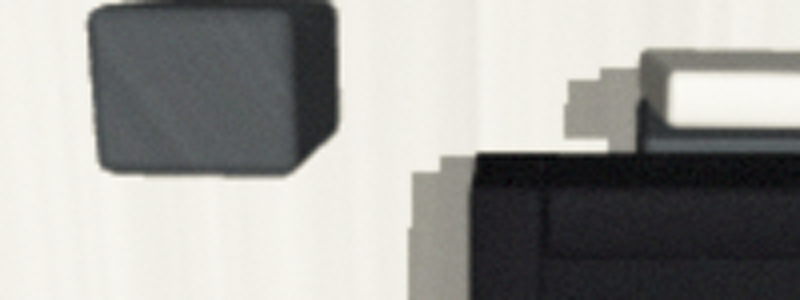

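The tray end stands 20.5 mm out of the mouth, where home is 20, and the push force is rising, so it is at the back wall. Relaxing the press and releasing.

Call:
{"method": "apply_moves", "body": {
  "steps": [
    {"tx":0,"ty":0,"tz":-1,"wx":0,"wy":0,"wz":0},
    {"tx":0,"ty":0,"tz":-1,"wx":0,"wy":0,"wz":0}
  ]
}}

```text
time: 25.3
eef_pos: [0.6376, -0.0544, 0.1963]
tcp_rot: [1.0, -0.001, -0.005, -0.001]
contact_force: [-8.6, -0.1, 6.2]
opening: 0.062
```

Call:
{"method": "apply_moves", "body": {
  "steps": [
    {"tx":0,"ty":0,"tz":0,"wx":0,"wy":0,"wz":0},
    {"tx":0,"ty":0,"tz":0,"wx":0,"wy":0,"wz":0},
    {"tx":0,"ty":0,"tz":-1,"wx":0,"wy":0,"wz":0},
    {"tx":0,"ty":0,"tz":-1,"wx":0,"wy":0,"wz":0},
    {"tx":0,"ty":0,"tz":-1,"wx":0,"wy":0,"wz":0}
  ],
  "hand": 0.35
}}

```text
time: 25.8
eef_pos: [0.6394, -0.0545, 0.1985]
tcp_rot: [1.0, -0.002, -0.001, 0.0]
contact_force: [0.3, -0.5, -0.3]
opening: 0.351
```

Call:
{"method": "apply_moves", "body": {
  "steps": [
    {"tx":0,"ty":0,"tz":-10,"wx":0,"wy":0,"wz":0},
    {"tx":0,"ty":0,"tz":-30,"wx":0,"wy":0,"wz":0},
    {"tx":0,"ty":0,"tz":-60,"wx":0,"wy":0,"wz":0},
    {"tx":-15,"ty":0,"tz":-90,"wx":0,"wy":0,"wz":0},
    {"tx":-30,"ty":0,"tz":-100,"wx":0,"wy":0,"wz":0},
    {"tx":-30,"ty":0,"tz":-100,"wx":0,"wy":0,"wz":0},
    {"tx":-30,"ty":0,"tz":-100,"wx":0,"wy":0,"wz":0}
  ]
}}

```text
time: 26.5
eef_pos: [0.6094, -0.0544, 0.2989]
tcp_rot: [1.0, -0.002, -0.0, 0.0]
contact_force: [-0.2, 0.1, -1.2]
opening: 0.345
```

Run:
```python
from h import *
s,R=st(); d=snap("w19")
```

```text
t 26.5 tcp [ 0.6094 -0.0544  0.2989] x [ 1.    -0.003 -0.001] z [-8.e-04 -2.e-04 -1.e+00] F [-0.2  0.1 -1.2] op 0.345 q [-0.25  0.26  1.82 -0.    1.07 -0.25]
```

View pics/w19.png

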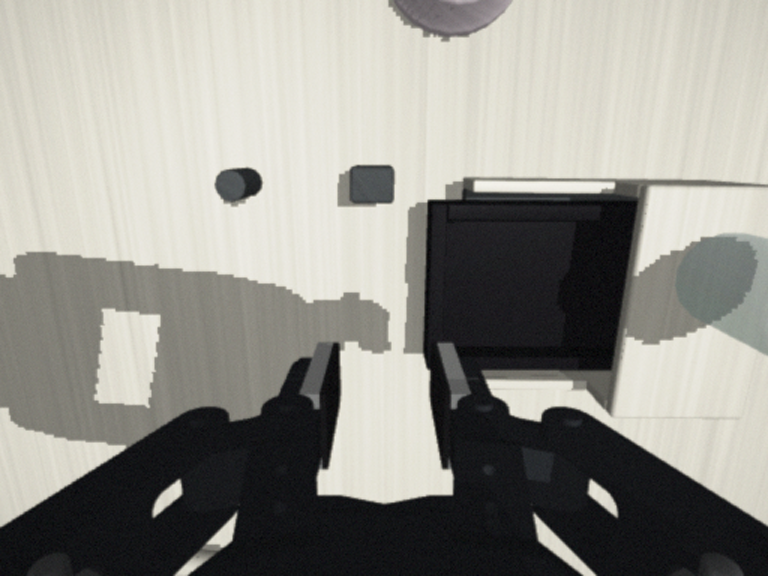

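Released; the tray is in place. To confirm it is fully home, I'll gently push its end with shut fingers and watch the force.

Call:
{"method": "apply_moves", "body": {
  "steps": [
    {"tx":-10,"ty":0,"tz":10,"wx":0,"wy":0,"wz":0},
    {"tx":-19,"ty":0,"tz":20,"wx":0,"wy":0,"wz":0},
    {"tx":-19,"ty":0,"tz":40,"wx":0,"wy":0,"wz":0},
    {"tx":-19,"ty":0,"tz":60,"wx":0,"wy":0,"wz":0},
    {"tx":-19,"ty":0,"tz":80,"wx":0,"wy":0,"wz":0},
    {"tx":-19,"ty":0,"tz":98,"wx":0,"wy":0,"wz":0},
    {"tx":-19,"ty":0,"tz":98,"wx":0,"wy":0,"wz":0},
    {"tx":-19,"ty":0,"tz":98,"wx":0,"wy":0,"wz":0}
  ],
  "hand": 0,
  "force": 30
}}

```text
time: 27.35
eef_pos: [0.5899, -0.0543, 0.1993]
tcp_rot: [1.0, -0.002, -0.002, -0.0]
contact_force: [0.6, 0.3, 1.1]
opening: -0.002
```

Call:
{"method": "apply_moves", "body": {
  "steps": [
    {"tx":7,"ty":0,"tz":0,"wx":0,"wy":0,"wz":0},
    {"tx":14,"ty":0,"tz":0,"wx":0,"wy":0,"wz":0},
    {"tx":20,"ty":0,"tz":0,"wx":0,"wy":0,"wz":0},
    {"tx":24,"ty":0,"tz":0,"wx":0,"wy":0,"wz":0},
    {"tx":24,"ty":0,"tz":0,"wx":0,"wy":0,"wz":0}
  ]
}}

```text
time: 27.85
eef_pos: [0.6149, -0.0545, 0.2009]
tcp_rot: [1.0, -0.001, -0.0, 0.0]
contact_force: [-0.2, 0.1, -0.9]
opening: 0.002
```

Call:
{"method": "apply_moves", "body": {
  "steps": [
    {"tx":1.5,"ty":0,"tz":0,"wx":0,"wy":0,"wz":0},
    {"tx":3,"ty":0,"tz":0,"wx":0,"wy":0,"wz":0},
    {"tx":4.5,"ty":0,"tz":0,"wx":0,"wy":0,"wz":0},
    {"tx":4.5,"ty":0,"tz":0,"wx":0,"wy":0,"wz":0}
  ]
}}

```text
time: 28.25
eef_pos: [0.6188, -0.0545, 0.2004]
tcp_rot: [1.0, -0.002, -0.001, 0.0]
contact_force: [1.1, 0.2, -0.8]
opening: 0.002
```

Call:
{"method": "apply_moves", "body": {
  "steps": [
    {"tx":1,"ty":0,"tz":0,"wx":0,"wy":0,"wz":0},
    {"tx":2,"ty":0,"tz":0,"wx":0,"wy":0,"wz":0},
    {"tx":3,"ty":0,"tz":0,"wx":0,"wy":0,"wz":0},
    {"tx":3,"ty":0,"tz":0,"wx":0,"wy":0,"wz":0}
  ]
}}

```text
time: 28.65
eef_pos: [0.6209, -0.0545, 0.2001]
tcp_rot: [1.0, -0.001, -0.004, -0.0]
contact_force: [-5.5, -1.5, 3.7]
opening: -0.002
```

Run:
```python
from h import *
s,R=st(); d=snap("w20")
```

```text
t 28.65 tcp [ 0.6209 -0.0545  0.2001] x [ 1.    -0.003 -0.007] z [-7.1e-03  4.0e-04 -1.0e+00] F [-5.5 -1.5  3.7] op -0.002 q [-0.25  0.41  1.82 -0.    0.91 -0.25]
```

View pics/w20.png

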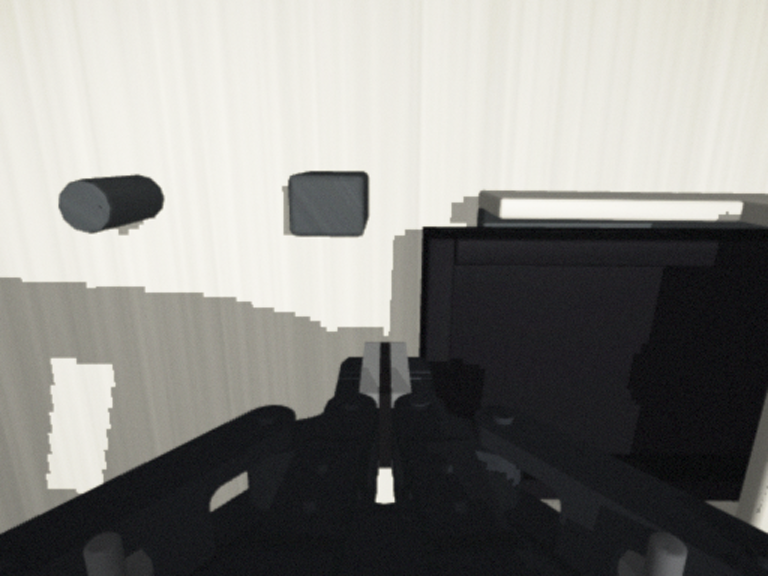

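The push met 5.5 N, well above the tray's sliding friction of about 1–2 N, so it is firmly on the back wall. Backing off for the final look.

Call:
{"method": "apply_moves", "body": {
  "steps": [
    {"tx":-6,"ty":0,"tz":0,"wx":0,"wy":0,"wz":0},
    {"tx":-20,"ty":0,"tz":0,"wx":0,"wy":0,"wz":0},
    {"tx":-35,"ty":0,"tz":-20,"wx":0,"wy":0,"wz":0},
    {"tx":-50,"ty":0,"tz":-60,"wx":0,"wy":0,"wz":0},
    {"tx":-65,"ty":0,"tz":-100,"wx":0,"wy":0,"wz":0},
    {"tx":-70,"ty":0,"tz":-145,"wx":0,"wy":0,"wz":0},
    {"tx":-70,"ty":0,"tz":-180,"wx":0,"wy":0,"wz":0},
    {"tx":-70,"ty":0,"tz":-200,"wx":0,"wy":0,"wz":0},
    {"tx":-70,"ty":0,"tz":-200,"wx":0,"wy":0,"wz":0},
    {"tx":-70,"ty":0,"tz":-200,"wx":0,"wy":0,"wz":0}
  ]
}}

```text
time: 29.7
eef_pos: [0.5518, -0.0542, 0.4]
tcp_rot: [1.0, -0.002, -0.001, 0.0]
contact_force: [0.2, 0.4, -0.1]
opening: -0.001
```

Run:
```python
from h import *
s,R=st(); d=snap("w21"); t=cam("top"); save("t21",t["img"],1.5);c=cam("scene"); save("s21",c["img"],1.5)
```

```text
t 29.7 tcp [ 0.5518 -0.0542  0.4   ] x [ 1.    -0.003 -0.001] z [-0.0014 -0.     -1.    ] F [ 0.2  0.4 -0.1] op -0.001 q [-0.28  0.03  1.88 -0.    1.24 -0.28]
```

View pics/w21.png

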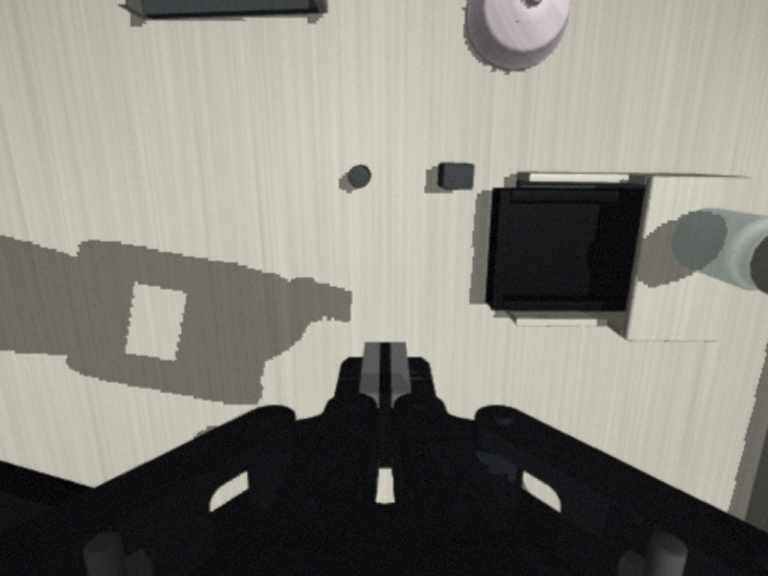

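View pics/s21.png

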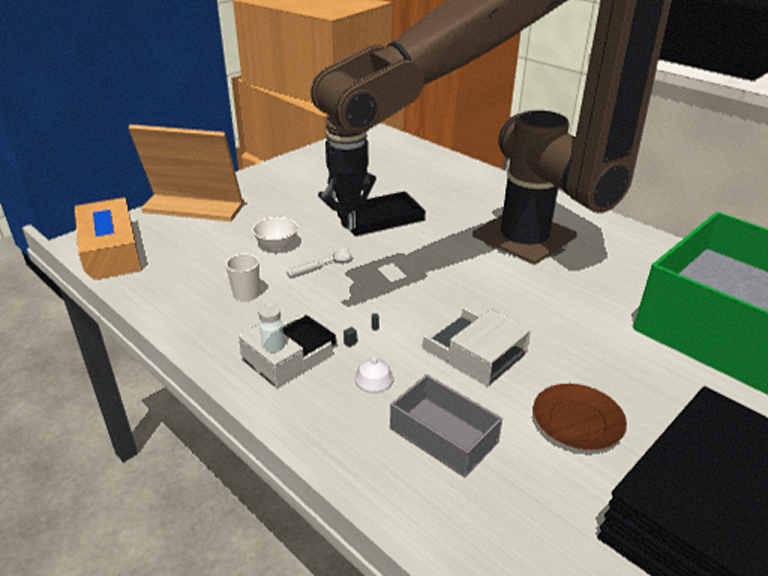

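View pics/t21.png

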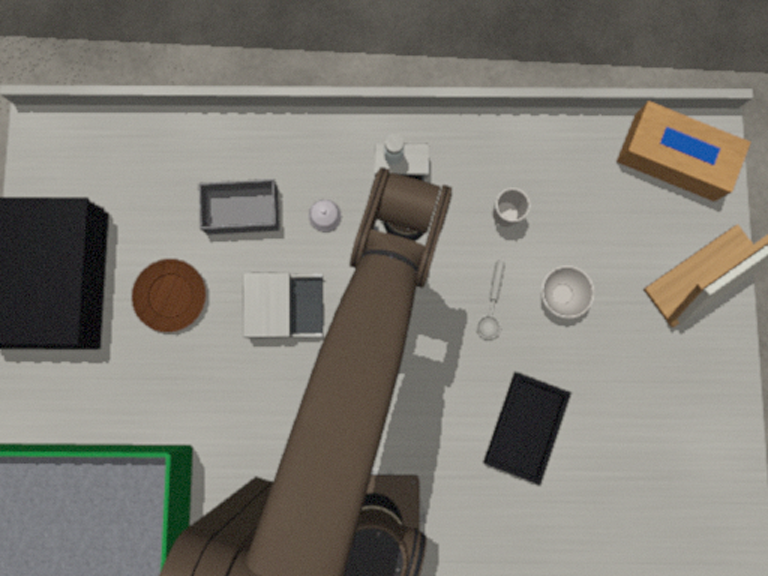

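The wrist view shows the tray home and flat in the back rack, near end at px 492 and roof edge at 640. Shaker, bell, cup, spoon, bowl and plate are where they were, and the arm is clear. Handing in.

```bash
python3 -c "
from plant import ctrl
print(ctrl.sign_off())"
```

```text
the job is handed in; nothing more can be done
None
```

The small tray is fully home on the back rack and the job is handed in at about 30 s. I drew it off the side rack by its free end, set it flat and square beside the pin, and let go. I then swung it a quarter turn with shut fingers until it lay against both pin and block, let go again, and took it by its other end into the rack.

**Last checks**
- **Home position:** the near end stands about 20.5 mm out of the mouth (20 expected). A gentle push with shut fingers met 5.5 N without the tray giving way, so it is on the back wall.
- **Surroundings:** in the last pictures the bell, cup, spoon, shaker, plate, bowl and bin look unmoved. The larger look-alike tray was not touched, and the arm is clear.

**What did not go to plan**
- **Lengthwise slide:** the tray slid about 27 mm along its own length against the pin during the swing. I moved the fingers once partway to keep pushing near the right spot.
- **Contact with the block:** because of that slide, its inner side covered only about 14 mm of the 22 mm block face. By my measurement it was still flat, within about 0.6° and 0.5 mm.
- **Extra push:** the push that checked the home position was a small step beyond the sequence you gave.

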